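# Reunite broken carved plaques in their gluing clamps

## Task

Each clamp holder on the counter keeps one half of a broken carved plaque: put every loose half that has its partner there back against it so that the split edges close up, press it down until it sits fully flat on the bed, and only then swing that holder's clamp arm down so its foot rests on the half. Any loose half that fits none of them goes in the wooden tray. Leave the bangle, casket and figure alone.

Things in the scene. Friction and masses are not known exactly. Their poses are not given: they have to be found in the camera images.
- half_a: Loose half of a broken carved plaque, dark wood, face up: block 36 (x) x 60 (y) x 20 mm high, its split edge (+x side) with 16 mm long tongues of full thickness: tongues 10.5 mm wide at the -y corner and 22.5 mm at the +y corner, a 27 mm notch between. Origin: centre of the block's underside, x towards the split edge, z up. About 70 g. Mates only with the half in holder a. May be absent.
- edge_a (a point): Point on half_a: middle of its split edge, 34 mm along +x from its origin, at underside height, level with the tongue tips. When the plaque is whole it lies 34 mm along +x from home_a, with 1.5 mm play on all sides of the joint. The half may be lowered straight in, or laid slightly short and slid up. A wrong half catches on the tongues.
- home_a (a point): Where half_a's origin belongs: on holder a's flat, wall-less plywood bed (70 mm wide, x -20 to 101 mm from here, top 8 mm above the counter). x: to the fixed half and hinge, z up. Fixed half: 60 mm wide, 20 thick, x 35.5 to 75.5 mm, split edge reaching 16 mm back with one 24 mm tongue at y -18 to 6 mm. Clamp hinge axis: along y, 89.5 mm along +x, 36 mm above this point.
- clamp_a (a joint): Hinged clamp arm of holder a: aluminium bar 16 mm wide, 12 thick, 102 long, 0.25 kg. 0 rad: closed, level, rubber foot just resting on a seated half; grows as it swings up and back (1.57 upright, stop 1.95; lowest -0.08). Stays where left above about 1.25 rad; lower, it sinks slowly and holds by its weight. Can be opened again.
- tab_a (a point): Grip point of arm a's thumb tab, a dark steel block 14 (along arm) x 16 (along hinge axis) x 28 mm on the bar's upper face near its end: 92 mm from the hinge along the arm, 24 mm above the bar's centre line, 10 mm under the tab's top. Pinch it from above along the hinge axis; it turns between the fingers. Arm upright: tab points along +x of home.
- foot_a (a point): Centre of the underside of arm a's rubber foot (20 x 24 mm). Closed, it rests on the middle of the half's top, 20 mm above home_a.
- half_b: Loose half of a broken carved plaque, dark wood, face up: block 36 (x) x 60 (y) x 20 mm high, its split edge (+x side) with 16 mm long tongues of full thickness: one 33 mm wide tongue in the middle, corners cut away. Origin: centre of the block's underside, x towards the split edge, z up. About 70 g. Mates only with the half in holder b. May be absent.
- edge_b (a point): Point on half_b: middle of its split edge, 34 mm along +x from its origin, at underside height, level with the tongue tips. When the plaque is whole it lies 34 mm along +x from home_b, with 1.5 mm play on all sides of the joint. The half may be lowered straight in, or laid slightly short and slid up. A wrong half catches on the tongues.
- home_b (a point): Where half_b's origin belongs: on holder b's flat, wall-less plywood bed (70 mm wide, x -20 to 101 mm from here, top 8 mm above the counter). x: to the fixed half and hinge, z up. Fixed half: 60 mm wide, 20 thick, x 35.5 to 75.5 mm, split edge reaching 16 mm back with two 12 mm tongues, one at each corner. Clamp hinge axis: along y, 89.5 mm along +x, 36 mm above this point.
- clamp_b (a joint): Hinged clamp arm of holder b: aluminium bar 16 mm wide, 12 thick, 102 long, 0.25 kg. 0 rad: closed, level, rubber foot just resting on a seated half; grows as it swings up and back (1.57 upright, stop 1.95; lowest -0.08). Stays where left above about 1.25 rad; lower, it sinks slowly and holds by its weight. Can be opened again.
- tab_b (a point): Grip point of arm b's thumb tab, a dark steel block 14 (along arm) x 16 (along hinge axis) x 28 mm on the bar's upper face near its end: 92 mm from the hinge along the arm, 24 mm above the bar's centre line, 10 mm under the tab's top. Pinch it from above along the hinge axis; it turns between the fingers. Arm upright: tab points along +x of home.
- foot_b (a point): Centre of the underside of arm b's rubber foot (20 x 24 mm). Closed, it rests on the middle of the half's top, 20 mm above home_b.
- half_c: Loose half of a broken carved plaque, dark wood, face up: block 36 (x) x 60 (y) x 20 mm high, its split edge (+x side) with 16 mm long tongues of full thickness: three tongues (10.5 mm at each corner, 9 mm in the middle), two 15 mm notches. Origin: centre of the block's underside, x towards the split edge, z up. About 70 g. Mates only with the half in holder c. May be absent.
- edge_c (a point): Point on half_c: middle of its split edge, 34 mm along +x from its origin, at underside height, level with the tongue tips. When the plaque is whole it lies 34 mm along +x from home_c, with 1.5 mm play on all sides of the joint. The half may be lowered straight in, or laid slightly short and slid up. A wrong half catches on the tongues.
- home_c (a point): Where half_c's origin belongs: on holder c's flat, wall-less plywood bed (70 mm wide, x -20 to 101 mm from here, top 8 mm above the counter). x: to the fixed half and hinge, z up. Fixed half: 60 mm wide, 20 thick, x 35.5 to 75.5 mm, split edge reaching 16 mm back with two 12 mm tongues centred at y -12 and 12 mm. Clamp hinge axis: along y, 89.5 mm along +x, 36 mm above this point.
- clamp_c (a joint): Hinged clamp arm of holder c: aluminium bar 16 mm wide, 12 thick, 102 long, 0.25 kg. 0 rad: closed, level, rubber foot just resting on a seated half; grows as it swings up and back (1.57 upright, stop 1.95; lowest -0.08). Stays where left above about 1.25 rad; lower, it sinks slowly and holds by its weight. Can be opened again.
- tab_c (a point): Grip point of arm c's thumb tab, a dark steel block 14 (along arm) x 16 (along hinge axis) x 28 mm on the bar's upper face near its end: 92 mm from the hinge along the arm, 24 mm above the bar's centre line, 10 mm under the tab's top. Pinch it from above along the hinge axis; it turns between the fingers. Arm upright: tab points along +x of home.
- foot_c (a point): Centre of the underside of arm c's rubber foot (20 x 24 mm). Closed, it rests on the middle of the half's top, 20 mm above home_c.
- half_d: Loose half of a broken carved plaque, dark wood, face up: block 36 (x) x 60 (y) x 20 mm high, its split edge (+x side) with 16 mm long tongues of full thickness: one 34.5 mm wide tongue from the -y corner to y 4.5 mm, the rest cut away. Origin: centre of the block's underside, x towards the split edge, z up. About 70 g. Its partner is lost: fits no holder. May be absent.
- half_e: Loose half of a broken carved plaque, dark wood, face up: block 36 (x) x 60 (y) x 20 mm high, its split edge (+x side) with 16 mm long tongues of full thickness: one 34.5 mm wide tongue from y -4.5 mm to the +y corner, the rest cut away. Origin: centre of the block's underside, x towards the split edge, z up. About 70 g. Its partner is lost: fits no holder. May be absent.
- tray: Open plywood tray, fixed, 160 (x) x 160 (y) x 32 mm outside, walls and floor 5 mm. Origin: centre of its underside.
- bangle: Bystander: loose wooden bangle, 80 mm across, 20 mm high, origin under its centre.
- casket: Bystander: loose domed stone casket, 50 x 75 x 60 mm, origin under its centre.
- figure: Bystander: loose turned wooden figure, 52 mm across, 122 mm high, origin under its centre.

How it is judged (in metres and radians):
At the end, for the whole second after the job is handed in: Each loose half a, b, c present is joined to its partner (origin within 4 mm of home, split edge within 5 mm of its place, height within 3 mm of the bed, flat to 0.1 rad) with its clamp foot on it (foot under 25 mm from its origin); odd halves are in the tray; all at rest (horizontal distance between half_a and home_a below 0.004 m and x of edge_a in the frame of home_a between 0.029 and 0.039 m and y of edge_a in the frame of home_a between -0.005 and 0.005 m and z of half_a in the frame of home_a between -0.003 and 0.003 m and angle between each of half_a, half_b, half_c's own z axis and vertical below 0.1 rad and distance between foot_a and half_a below 0.025 m and linear speed of each of half_a, half_b, half_c, half_d, half_e below 0.02 m/s and horizontal distance between half_b and home_b below 0.004 m and x of edge_b in the frame of home_b between 0.029 and 0.039 m and y of edge_b in the frame of home_b between -0.005 and 0.005 m and z of half_b in the frame of home_b between -0.003 and 0.003 m and distance between foot_b and half_b below 0.025 m and horizontal distance between half_c and home_c below 0.004 m and x of edge_c in the frame of home_c between 0.029 and 0.039 m and y of edge_c in the frame of home_c between -0.005 and 0.005 m and z of half_c in the frame of home_c between -0.003 and 0.003 m and distance between foot_c and half_c below 0.025 m and x of half_d in the frame of tray between -0.07 and 0.07 m and y of half_d in the frame of tray between -0.07 and 0.07 m and z of each of half_d, half_e in the frame of tray below 0.03 m and x of half_e in the frame of tray between -0.07 and 0.07 m and y of half_e in the frame of tray between -0.07 and 0.07 m); the robot touches nothing.
It fails at once if arm a pressed down on its half while the half stands proud of the bed (6 N with the half 6 mm or more too high) (contact force between clamp_a and half_a above 6 N and value of joint clamp_a below 1 rad and z of half_a in the frame of home_a above 0.006 m and horizontal distance between half_a and home_a below 0.04 m).
It fails at once if arm b pressed down on its half while the half stands proud of the bed (6 N with the half 6 mm or more too high) (contact force between clamp_b and half_b above 6 N and value of joint clamp_b below 1 rad and z of half_b in the frame of home_b above 0.006 m and horizontal distance between half_b and home_b below 0.04 m).
It fails at once if arm c pressed down on its half while the half stands proud of the bed (6 N with the half 6 mm or more too high) (contact force between clamp_c and half_c above 6 N and value of joint clamp_c below 1 rad and z of half_c in the frame of home_c above 0.006 m and horizontal distance between half_c and home_c below 0.04 m).
It fails at once if the bangle, casket or figure is disturbed (moved over 30 mm) (distance of any of bangle, casket, figure from where it was at the start of the episode above 0.03 m).
Of half_a, half_b, half_c, half_d, half_e only 4 to 5 are there at a start; the rules pass over those that are not, and their reading is None.
At some moment in a run one of half_a, half_b, half_c, half_d, half_e may be knocked a few centimetres aside while the robot is not near it.
Once in a run the grip may slacken for a moment while it holds something.
It also fails if it takes over 210 s, if anything falls off the work surface, if the arm or the gripper's body presses on something with over 40 N, if the wrist force passes 120 N, or if a joint passes its speed limit or range.

## Robot

A 6-joint arm with a two-finger parallel gripper is mounted at the origin on the work surface. World frame = base frame: x ahead of the robot, y to its left, z up, the work surface at z = 0. Lengths are in m, angles in degrees, forces in N, time in s.
With the tool pointing down it reaches from about 0.25 to 0.725 m from the base axis. Payload 9.7 kg.
Tool frame: the origin (TCP) lies between the finger pads; the fingertips stand 25 mm ahead of it and the grasp point (between the pads) lies 6 mm ahead of it; z points along the fingers, y is the line along which they close (so a half turn about z gives the same grasp; the last joint's range is limited). The gripper opens to 85 mm and grips with 20 to 120 N. Pads are 22 mm wide; open, the fingers measure 114 mm over their backs; the gripper's body (76 mm by 85 mm) begins 54 mm behind the grasp point. The pads swing forward as they close: fully open they stand 13 mm farther back than shut.
Start: joints at [-70.531, 4.979, 10.078, 95.1, 0, 90], TCP at [0.183, -0.519, 0.256] pointing down, gripper open.
Joint ranges: [-179.16, 179.16], [-48.56, 103.87], [-65.8, 70.77], [-126.05, 130.52], [-82.76, 87.17], [-180, 180]. Speed limits (degrees/s): [127.2, 127.2, 147.25, 180, 180, 180].

## Interface

Orientations are given as [roll, pitch, yaw] about the fixed x, y, z axes, in that order (R = Rz(yaw) Ry(pitch) Rx(roll)).
In Python, from workcell import bot gives the robot as it stands.
- The arm moves only by the shell command python3 drive.py 'ROWS' [FORCE]. ROWS is a JSON list of rows, 1 to 5 of them, each an object with the fields x, y, z (the shift in parts of the range, where 1.0 means 0.25 m), rz (a turn about the tool's z in parts of the range, where 1.0 means 45 degrees), finger_gap (the finger opening in m); a field left out counts as zero (the opening has to be given); each row is the pose to reach, as a shift and turn from the pose commanded when the command began, along the tool's axes at that moment; what a row does not reach only later rows make up. A row lasts 1/12 s, in which the tool goes at most 0.0417 m and 7.16 degrees, less where a joint would pass 70% of its speed; a pose out of reach is approached as far as the arm can. The fingers move at their own pace and stop on an object; FORCE is the grip in N (left out, the last holds). Time passes only in rows, so rows that do not move let the fingers close. It prints the time, the measured TCP pose, the force, the opening and the grip force at its end. Input that does not fit is refused with a message, and nothing moves.
- bot.get_obs(): the state, without advancing time (a new reading comes with each control period).
- bot.camera(name): name is "side" or "top" or "wrist"; returns the picture (400x640x3 uint8, blue, green, red); there is no depth.
- bot.camera_info(name): a dict with "mtx" (3x3 intrinsics, pixels), "extrinsics" (4x4, takes a point from camera to world coordinates). Camera axes: x right, y down, z forward; pixel columns grow to the right and rows downward; lengths in m; the calibration is good to about 2 mm. A picture is of the moment at which its call begins: read the wrist's pose just before it. camera_info takes no time and is no camera call; for the wrist camera it gives the pose at the moment of the call.
- bot.job_done(): hands the job in; it is judged then, once.
The state is a dict: "time": time; "q": joint angles; "qd": joint speeds; "joint_efforts": joint torques, N m; "ee_pos": TCP position; "tcp_rot": TCP orientation; "wrist_force": force on the tool from outside, world axes, zero at the start; "torque": the same for the moment, N m; "opening": finger opening in m; "grasp_force": force on a finger pad.
Only numpy, scipy, OpenCV 4.12 (cv2) and the standard library are available. Lean on these libraries where they do the work, as an engineer would, in place of code of your own. Each camera call takes 0.05 s, during which the arm holds its last target. There are 200 camera calls.

## Working session

There is one attempt and no reset: what is moved stays moved. The work goes in short steps, Python scripts to look and compute and a shell command to move; the robot and the scene stay as the last step left them, time stands still between calls to the robot, and variables do not carry over. Pictures are saved under pics/ and viewed, at most 14 in all, crops included, and the job is handed in when it is done.

```bash
ls; mkdir -p pics; python3 - <<'E'
from workcell import bot
import cv2
o=bot.get_obs();print(o['time'],o['ee_pos'],o['tcp_rot'],o['opening'])
for n in('top','side'):
    i=bot.camera_info(n);print(n,i['mtx'].tolist() if hasattr(i['mtx'],'tolist') else i['mtx'],i['extrinsics'])
    cv2.imwrite(f'pics/{n}0.png',bot.camera(n))
E
```

```text
drive.py
pics
workcell.py
0.0 [ 0.18324916 -0.51836095  0.25558741] [-1.79923746e+02 -1.82885931e-03  1.94679091e+01] 0.08575987966191902
top [[435.0362494242603, 0.0, 314.38341067257596], [0.0, 435.0362494242603, 200.42981453240108], [0.0, 0.0, 1.0]] [[-0.00823408 -0.99573933  0.0918444   0.40024555]
 [-0.99987616  0.00696668 -0.01411154  0.0268872 ]
 [ 0.01341156 -0.09194922 -0.99567338  1.45400501]
 [ 0.          0.          0.          1.        ]]
side [[511.5510795533163, 0.0, 320.3542273925736], [0.0, 511.5510795533163, 202.12952907979698], [0.0, 0.0, 1.0]] [[-0.72121345 -0.34963123  0.59800432 -0.42275411]
 [-0.69271124  0.36212577 -0.62371152  1.00306541]
 [ 0.00151625 -0.86407345 -0.50336346  0.85166022]
 [ 0.          0.          0.          1.        ]]
```

View pics/top0.png

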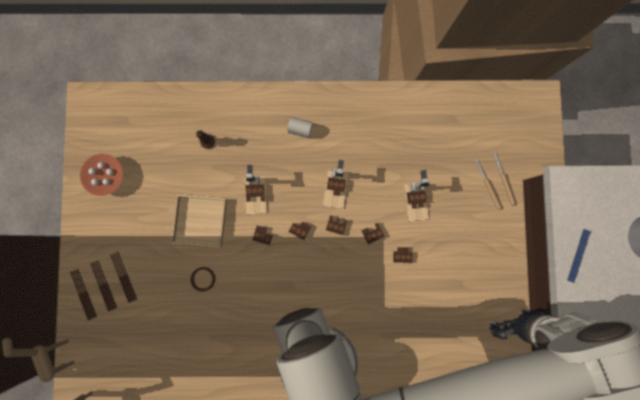

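View pics/side0.png

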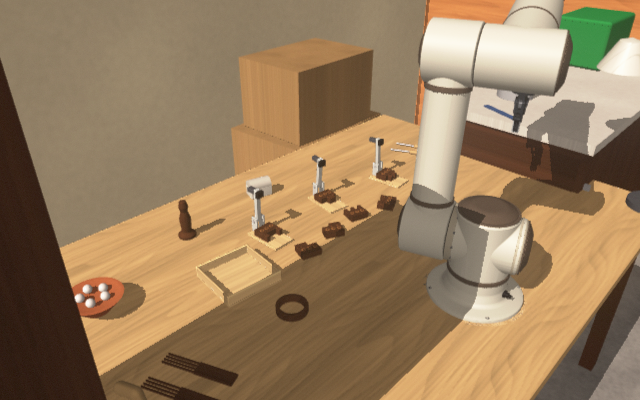

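The top view shows three holders at about (256,190), (336,185) and (418,197), with their clamps upright. Five loose halves lie at about (263,235), (300,230), (337,225), (373,233) and (403,255). The tray is at (200,220), the bangle at (203,279), the figure at (206,140) and the casket at (300,128). The side view agrees.

```bash
cat > h.py <<'E'
from workcell import bot
import numpy as np, cv2
from scipy.spatial.transform import Rotation as R
def ray(info,px,z):
    """pixels (n,2) -> world points on plane z"""
    E=np.array(info['extrinsics']);px=np.atleast_2d(px).astype(float)
    d=(E[:3,:3]@np.linalg.inv(info['mtx'])@np.c_[px,np.ones(len(px))].T).T
    return E[:3,3]+d*((z-E[2,3])/d[:,2])[:,None]
def proj(info,P):
    E=np.linalg.inv(info['extrinsics']);P=np.atleast_2d(P)
    c=P@E[:3,:3].T+E[:3,3];u=c@np.array(info['mtx']).T;return u[:,:2]/u[:,2:]
def tool(): 
    o=bot.get_obs();return np.array(o['ee_pos']),R.from_euler('xyz',o['tcp_rot'],degrees=True)
def delta(target):
    p,r=tool();return r.inv().apply(np.array(target)-p)
E
python3 - <<'E'
from h import *
i=bot.camera_info('top')
for n,p in dict(ha=(256,205),hb=(336,200),hc=(418,212),l1=(263,235),l2=(300,230),l3=(337,225),l4=(373,233),l5=(403,255),tray=(200,220),bangle=(203,279)).items():print(n,ray(i,p,.02)[0].round(3))
w=bot.camera_info('wrist');p,r=tool()
E=np.array(w['extrinsics']);print(np.array(w['mtx']).round(1).tolist(), r.inv().apply(E[:3,3]-p), (r.inv().as_matrix()@E[:3,:3]).round(3))
print(delta([.42,-.2,.3]),delta([.42,-.02,.3]))
E
```

```text
ha [0.519 0.199 0.02 ]
hb [ 0.533 -0.065  0.02 ]
hc [ 0.492 -0.336  0.02 ]
l1 [0.42  0.176 0.02 ]
l2 [0.435 0.055 0.02 ]
l3 [ 0.451 -0.067  0.02 ]
l4 [ 0.423 -0.186  0.02 ]
l5 [ 0.351 -0.283  0.02 ]
tray [0.471 0.383 0.02 ]
bangle [0.279 0.37  0.02 ]
[[284.9, 0.0, 320.4], [0.0, 284.9, 199.4], [0.0, 0.0, 1.0]] [ 7.38091294e-02  1.15644706e-04 -1.17842784e-01] [[-0.    -0.959 -0.285]
 [ 1.    -0.    -0.   ]
 [ 0.    -0.285  0.959]]
[ 0.32933101 -0.22132967 -0.04409029] [ 0.38932626 -0.39103685 -0.04388355]
```

The rows are not in the units I measure in: shifts go in shares of 0.25 m and turns go in shares of 45 degrees. I convert before sending: 0.165 m / 0.25 = 0.66, -0.11 m / 0.25 = -0.44.

```bash
python3 drive.py '[{"x":0.132, "y":-0.088, "z":-0.02, "finger_gap":0.085}, {"x":0.264, "y":-0.176, "z":-0.04, "finger_gap":0.085}, {"x":0.396, "y":-0.264, "z":-0.06, "finger_gap":0.085}, {"x":0.528, "y":-0.352, "z":-0.08, "finger_gap":0.085}, {"x":0.66, "y":-0.44, "z":-0.096, "finger_gap":0.085}]'; python3 drive.py '[{"x":0.132, "y":-0.088, "rz":0.1111, "finger_gap":0.085}, {"x":0.264, "y":-0.176, "rz":0.2222, "finger_gap":0.085}, {"x":0.396, "y":-0.264, "rz":0.3333, "finger_gap":0.085}, {"x":0.528, "y":-0.352, "rz":0.4333, "finger_gap":0.085}, {"x":0.656, "y":-0.44, "rz":0.4333, "finger_gap":0.085}]'; python3 drive.py '[{"y":-0.16, "finger_gap":0.085}, {"y":-0.32, "finger_gap":0.085}, {"y":-0.4, "finger_gap":0.085}, {"y":-0.4, "finger_gap":0.085}]'
python3 - <<'E'
from h import *
print(tool()[0])
cv2.imwrite('pics/w1.png',bot.camera('wrist'))
E
```

```text
time: 0.52
ee_pos: [0.3028, -0.3583, 0.2804]
tcp_rot: [-180.0, 0.0, 19.4]
wrist_force: [0.7, -0.5, 0.4]
opening: 0.085
grasp_force: 0.0
time: 0.93
ee_pos: [0.4209, -0.1996, 0.2801]
tcp_rot: [-180.0, 0.0, -0.3]
wrist_force: [0.4, -0.7, -0.2]
opening: 0.0853
grasp_force: 0.0
time: 1.27
ee_pos: [0.4201, -0.0983, 0.2803]
tcp_rot: [-180.0, 0.0, 0.2]
wrist_force: [-1.3, -0.4, -0.2]
opening: 0.0851
grasp_force: 0.0
[ 0.42007311 -0.0982594   0.28032044]
```

View pics/w1.png

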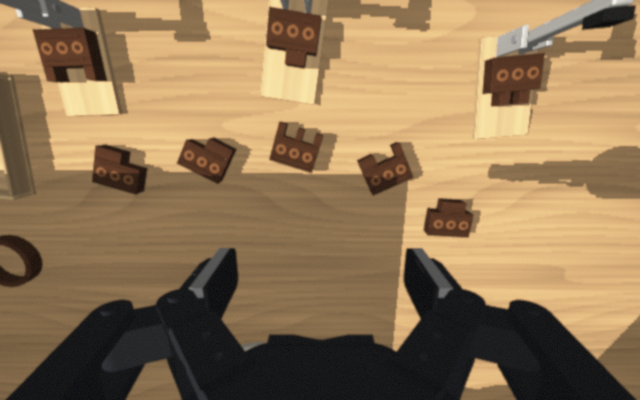

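The wrist view shows all the items. Left to right, the loose halves are at (120,168) single tongue left (e?), (207,158) single tongue right (d?), (297,147) three tongues (c), (386,168) wide left and narrow right (a) and (450,217) middle tongue (b). The holders' fixed halves are at (70,55), (292,40) and (515,75). I'll zoom in to confirm.

```bash
python3 - <<'E'
from h import *
im=cv2.imread('pics/w1.png')
c=[(70,60),(292,45),(512,80),(120,168),(207,158),(297,147),(386,168),(450,217)]
t=[cv2.resize(im[max(0,y-40):max(0,y-40)+80,x-40:x+40],(200,200),interpolation=2) for x,y in c]
cv2.imwrite('pics/z1.png',np.vstack([np.hstack(t[:4]),np.hstack(t[4:])]))
E
```

```text
(no output)
```

View pics/z1.png

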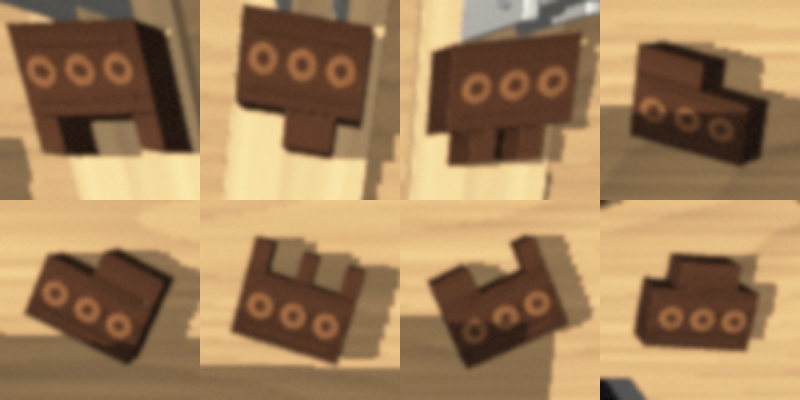

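The crops confirm it: the left holder is b, the middle a and the right c. The loose halves from left to right are e, d, c, a, b, and each has a row of three carved rings on top. I'll locate those rings next.

```bash
cat >> h.py <<'E'
def rings(im,size,dbg=None):
    """centres of bright ring marks of about `size` px across"""
    v=im[:,:,2].astype(np.float32);k=int(size*1.6)|1
    hat=v-cv2.GaussianBlur(v,(0,0),size*.55)
    rel=hat/(cv2.GaussianBlur(v,(0,0),size*.55)+5)
    hsv=cv2.cvtColor(im,cv2.COLOR_BGR2HSV)
    dark=cv2.morphologyEx(((hsv[:,:,2]<120)&(hsv[:,:,1]>60)).astype(np.uint8),cv2.MORPH_CLOSE,np.ones((k//2|1,k//2|1)))
    m=((rel>.06)&(dark>0)).astype(np.uint8)
    if dbg: cv2.imwrite(dbg,m*255)
    out=[]
    cs,h=cv2.findContours(m,cv2.RETR_CCOMP,cv2.CHAIN_APPROX_NONE)
    for j,c in enumerate(cs):
        if h[0][j][3]>=0 or len(c)<6: continue
        (x,y),(a,b),_=cv2.fitEllipse(c)
        if .6*size<min(a,b) and max(a,b)<1.6*size and min(a,b)/max(a,b)>.6: out.append((x,y,(a+b)/2))
    return np.array(out)
def triples(P,d0=.0165,tol=.004):
    """three points evenly in line: (centre, direction deg in [-90,90) of y axis, spacing)"""
    out=[]
    for b in range(len(P)):
        for a in range(len(P)):
            for c in range(a+1,len(P)):
                if b in(a,c):continue
                if np.linalg.norm(P[a]+P[c]-2*P[b])<.004 and abs(np.linalg.norm(P[a]-P[c])/2-d0)<tol:
                    v=P[a]-P[c];v=v if v[1]>0 else -v
                    out.append((np.mean(P[[a,b,c]],0),np.degrees(np.arctan2(-v[0],v[1])),np.linalg.norm(v)/2))
    return out
E
python3 - <<'E'
from h import *
im=cv2.imread('pics/w1.png');i=bot.camera_info('wrist')
r=rings(im,12,'pics/m.png');print(r.round(1).tolist())
P=ray(i,r[:,:2],.02)[:,:2]
for t in triples(P):print(t[0].round(4),round(t[1],1),round(t[2],4),proj(i,[*t[0],.02]).round())
E
```

```text
[[85.3, 393.6, 11.7], [462.8, 224.7, 8.2], [450.5, 224.0, 8.8], [437.8, 223.2, 8.7], [128.3, 179.3, 9.0], [387.5, 173.5, 9.6], [400.0, 168.8, 9.6], [214.1, 167.8, 10.4], [201.5, 161.2, 9.9], [306.6, 156.7, 9.5], [189.1, 155.1, 8.7], [293.7, 152.6, 9.6], [280.9, 148.7, 8.9], [502.0, 75.0, 12.0], [517.3, 73.6, 11.6], [532.4, 72.2, 11.4], [46.5, 48.0, 10.7], [61.4, 47.6, 12.0], [307.7, 33.2, 11.9], [292.3, 30.5, 12.1], [277.1, 27.9, 11.2]]
[ 0.3457 -0.2841] -3.6 0.0179 [[450. 224.]]
[0.4339 0.059 ] -28.3 0.0178 [[202. 161.]]
[ 0.4458 -0.0641] -17.4 0.0176 [[294. 153.]]
[ 0.5428 -0.3398] 5.1 0.0184 [[517.  74.]]
[ 0.5889 -0.0659] -8.6 0.0182 [[292.  31.]]
```

Converted, 0.155 m / 0.25 = 0.62, 0.13 m / 0.25 = 0.52, 3.8 degrees / 45 = 0.0844.

```bash
python3 drive.py '[{"x":-0.048, "y":0.124, "z":0.1, "rz":0.0844, "finger_gap":0.085}, {"x":-0.096, "y":0.248, "z":0.2, "rz":0.0844, "finger_gap":0.085}, {"x":-0.144, "y":0.372, "z":0.3, "rz":0.0844, "finger_gap":0.085}, {"x":-0.2, "y":0.496, "z":0.4, "rz":0.0844, "finger_gap":0.085}, {"x":-0.248, "y":0.62, "z":0.52, "rz":0.0844, "finger_gap":0.085}]'; python3 drive.py '[{"x":-0.048, "y":0.124, "z":0.12, "finger_gap":0.085}, {"x":-0.048, "y":0.124, "z":0.12, "finger_gap":0.085}, {"x":-0.048, "y":0.124, "z":0.12, "finger_gap":0.085}]'
python3 - <<'E'
from h import *
p,r=tool();i=bot.camera_info('wrist');im=bot.camera('wrist');cv2.imwrite('pics/w2.png',im)
q=rings(im,20);print(p,r.as_euler('xyz',degrees=True),q.round(1).tolist())
for t in triples(ray(i,q[:,:2],.02)[:,:2]):print(t[0].round(4),round(t[1],1),round(t[2],4),proj(i,[*t[0],.02]).round())
cv2.imwrite('pics/w2c.png',cv2.resize(im[100:300,210:450],(720,600)))
E
```

```text
time: 1.73
ee_pos: [0.3577, -0.2563, 0.1519]
tcp_rot: [180.0, -0.0, -3.9]
wrist_force: [0.5, -1.2, 0.6]
opening: 0.0849
grasp_force: 0.0
time: 1.98
ee_pos: [0.3429, -0.2853, 0.1207]
tcp_rot: [-179.9, 0.2, -4.1]
wrist_force: [0.4, 0.2, 0.1]
opening: 0.0848
grasp_force: 0.0
[ 0.34293241 -0.28532655  0.12067656] [-179.87869455    0.18767822   -4.08320183] [[457.3, 400.1, 21.6], [317.2, 207.3, 15.7], [295.5, 207.6, 14.8], [339.5, 206.7, 15.4], [163.9, 135.3, 16.1], [182.8, 123.4, 17.9], [202.9, 111.4, 18.8], [28.2, 101.9, 19.2]]
[ 0.345  -0.2823] -2.8 0.0178 [[317. 207.]]
[ 0.4173 -0.1878] 24.6 0.0179 [[183. 123.]]
```

View pics/w2c.png

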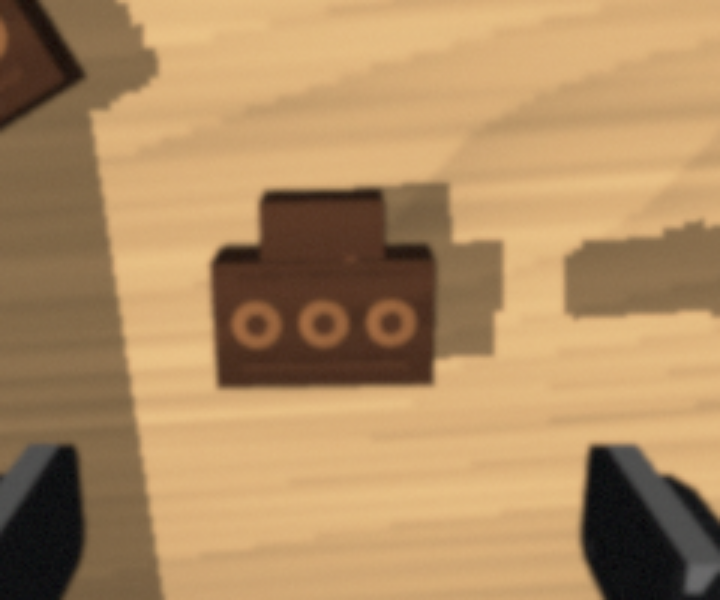

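The crop shows half_b's rings centred on its block: ring row at about crop y 323, block edges at 261 and 385. Ring centre therefore equals the half's origin. Grasping it now.

Converted, 0.095 m / 0.25 = 0.38, -0.003 m / 0.25 = -0.012, -1 degrees / 45 = -0.0222.

```bash
python3 drive.py '[{"x":0.008, "y":-0.012, "z":0.14, "rz":-0.0222, "finger_gap":0.085}, {"x":0.008, "y":-0.012, "z":0.28, "rz":-0.0222, "finger_gap":0.085}, {"x":0.008, "y":-0.012, "z":0.38, "rz":-0.0222, "finger_gap":0.085}, {"x":0.008, "y":-0.012, "z":0.38, "rz":-0.0222, "finger_gap":0.085}]' 40;  python3 drive.py '[{"finger_gap":0.05}, {"finger_gap":0.05}, {"finger_gap":0.05}, {"finger_gap":0.05}, {"finger_gap":0.05}]' 40; python3 drive.py '[{"finger_gap":0.05}, {"finger_gap":0.05}, {"z":-0.12, "finger_gap":0.05}, {"z":-0.24, "finger_gap":0.05}, {"z":-0.4, "finger_gap":0.05}]' 40
```

```text
time: 2.37
ee_pos: [0.3461, -0.2792, 0.0244]
tcp_rot: [-179.8, 0.2, -2.8]
wrist_force: [0.6, 1.4, -0.8]
opening: 0.085
grasp_force: 0.0
time: 2.78
ee_pos: [0.3488, -0.282, 0.0307]
tcp_rot: [179.9, -0.2, -2.8]
wrist_force: [-0.5, 2.0, 8.1]
opening: 0.0589
grasp_force: 43.8
time: 3.2
ee_pos: [0.3468, -0.2807, 0.129]
tcp_rot: [-180.0, 0.0, -2.8]
wrist_force: [0.8, -1.5, -0.4]
opening: 0.0589
grasp_force: 43.8
```

```bash
python3 - <<'E'
from h import *
T=np.array([[0,-1,0],[0,0,0]])
# camera pose at w1: rebuild from tool->camera transform
w=bot.camera_info('wrist');p,r=tool();E=np.array(w['extrinsics'])
C=np.eye(4);C[:3,:3]=r.as_matrix();C[:3,3]=p
X=np.linalg.inv(C)@E
D=np.eye(4);D[:3,:3]=R.from_euler('xyz',[180,0,.2],degrees=True).as_matrix();D[:3,3]=[.42007,-.09826,.28032]
w['extrinsics']=D@X
P=ray(w,[[46.5,48],[61.4,47.6],[307.7,33.2],[277.1,27.9],[292.3,30.5],[502,75],[532.4,72.2],[517.3,73.6]],.028);print(P.round(4))
for k,(a,b,c) in dict(b=(0,1,1),a=(3,2,4),c=(6,5,7)).items():
    v=P[a]-P[b];v*=np.sign(v[1]);y=np.arctan2(-v[0],v[1]);print(k,np.degrees(y),'home',P[c][:2]-.0555*np.array([np.cos(y),np.sin(y)]))
im=bot.camera('wrist');cv2.imwrite('pics/w3.png',im);print(p)
q=rings(im,20);print(q.round(1).tolist());print(r.inv().apply(ray(w|{'extrinsics':E.tolist()},q[:,:2],p[2]-.0107)-p).round(4))
E
```

```text
[[ 0.5677  0.2236  0.028 ]
 [ 0.5682  0.206   0.028 ]
 [ 0.584  -0.0825  0.028 ]
 [ 0.5893 -0.0474  0.028 ]
 [ 0.5867 -0.0648  0.028 ]
 [ 0.5401 -0.3151  0.028 ]
 [ 0.5433 -0.3509  0.028 ]
 [ 0.5417 -0.3332  0.028 ]]
b 1.5478445815456237 home [0.51267977 0.20448502]
a -8.600448234836179 home [ 0.53184612 -0.0564977 ]
c 5.114175670021726 home [ 0.48645283 -0.33810241]
[ 0.3468403  -0.28069915  0.12902292]
[[356.2, 274.2, 24.6], [320.4, 273.6, 23.6], [284.5, 274.0, 24.3], [177.5, 136.5, 15.1], [196.0, 125.1, 17.2], [215.9, 114.4, 18.0], [47.3, 101.4, 18.7], [21.9, 95.0, 18.3]]
[[-0.0043  0.0179  0.0107]
 [-0.0039 -0.0004  0.0107]
 [-0.0042 -0.0187  0.0107]
 [ 0.0646 -0.0635  0.0107]
 [ 0.0694 -0.0547  0.0107]
 [ 0.0739 -0.0455  0.0107]
 [ 0.0792 -0.117   0.0107]
 [ 0.0818 -0.1271  0.0107]]
```

Converted, -0.18 m / 0.25 = -0.72, -0.14 m / 0.25 = -0.56.

```bash
python3 drive.py '[{"x":0.04, "y":-0.12, "z":-0.1, "finger_gap":0.05}, {"x":0.08, "y":-0.24, "z":-0.2, "finger_gap":0.05}, {"x":0.12, "y":-0.4, "z":-0.24, "finger_gap":0.05}, {"x":0.16, "y":-0.56, "z":-0.28, "finger_gap":0.05}, {"x":0.2, "y":-0.72, "z":-0.28, "finger_gap":0.05}]'; python3 drive.py '[{"x":0.04, "y":-0.16, "finger_gap":0.05}, {"x":0.08, "y":-0.32, "finger_gap":0.05}, {"x":0.12, "y":-0.48, "finger_gap":0.05}, {"x":0.16, "y":-0.64, "finger_gap":0.05}, {"x":0.2, "y":-0.8, "finger_gap":0.05}]';python3 drive.py '[{"x":0.04, "y":-0.16, "rz":-0.0956, "finger_gap":0.05}, {"x":0.08, "y":-0.32, "rz":-0.0956, "finger_gap":0.05}, {"x":0.1, "y":-0.44, "rz":-0.0956, "finger_gap":0.05}, {"x":0.1, "y":-0.44, "rz":-0.0956, "finger_gap":0.05}]'
cat > look.py <<'E'
from h import *
import sys
z=float(sys.argv[1]);size=float(sys.argv[2])
p,r=tool();i=bot.camera_info('wrist');im=bot.camera('wrist');cv2.imwrite(f'pics/{sys.argv[3]}.png',im)
print('tcp',p.round(4),r.as_euler('xyz',degrees=True).round(1),'open',round(bot.get_obs()['opening'],4))
q=rings(im,size)
for h in [z]+[float(a) for a in sys.argv[4:]]:
  h=h if h>0 else p[2]+h
  for t in triples(ray(i,q[:,:2],h)[:,:2]):print('z%.4f'%h,t[0].round(4),'yaw',round(t[1],1),'sp',round(t[2],4),'px',proj(i,[*t[0],h]).round()[0],'tool',r.inv().apply([*t[0],h]-p).round(4))
E
python3 look.py .028 14 w4 -.0107
```

```text
time: 3.67
ee_pos: [0.407, -0.1036, 0.2016]
tcp_rot: [179.9, -0.3, -2.9]
wrist_force: [1.4, -0.6, -1.0]
opening: 0.0585
grasp_force: 43.9
time: 4.08
ee_pos: [0.4574, 0.0066, 0.1989]
tcp_rot: [-178.4, -0.1, -0.0]
wrist_force: [-0.9, -0.5, -0.5]
opening: 0.059
grasp_force: 43.9
time: 4.42
ee_pos: [0.4877, 0.0739, 0.2009]
tcp_rot: [-176.9, -0.1, 7.0]
wrist_force: [-0.3, -1.3, -0.8]
opening: 0.059
grasp_force: 28.0
tcp [0.4877 0.0739 0.2009] [-1.769e+02 -1.000e-01  7.000e+00] open 0.0592
z0.0280 [ 0.4221 -0.1798] yaw 18.9 sp 0.0185 px [550. 276.] tool [-0.0963  0.2529  0.1592]
z0.0280 [ 0.4484 -0.0588] yaw -17.4 sp 0.0174 px [447. 239.] tool [-0.0554  0.1362  0.1656]
z0.0280 [ 0.5864 -0.0653] yaw -8.3 sp 0.018 px [490. 107.] tool [0.0808 0.1595 0.1645]
z0.0280 [0.5678 0.2053] yaw 1.9 sp 0.018 px [207.  92.] tool [ 0.0955 -0.111   0.1793]
```

View pics/w4.png

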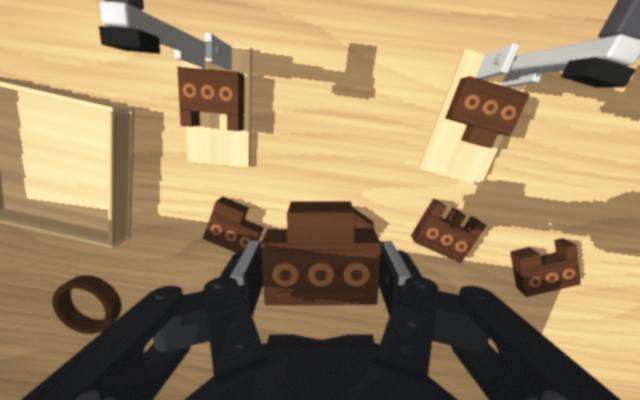

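The view shows holder b at (210,95) with a clear bed. The held half is at (320,273), unchanged in the grip. The tool lags and is slightly tilted, so I'll let it settle.

```bash
python3 drive.py '[{"finger_gap":0.05}, {"finger_gap":0.05}]'; python3 - <<'E'
from h import *
print(np.round(bot.get_obs()['q'],1)); print(delta([.49,.204,.2]))
E
```

```text
time: 4.63
ee_pos: [0.4864, 0.0729, 0.2008]
tcp_rot: [-176.9, -0.0, 6.9]
wrist_force: [0.1, 0.7, -1.3]
opening: 0.0586
grasp_force: 49.1
[  6.9  -3.8  -5.   88.8   3.1 179.9]
[ 0.01942722 -0.12942054  0.00780178]
```

Joint 6 is at its 180° limit, so this half has to be gripped with the tool turned around. I'll put it down on a free spot and regrasp it reversed.

Converted, -0.149 m / 0.25 = -0.596, -0.12 m / 0.25 = -0.48.

```bash
python3 drive.py '[{"x":-0.12, "y":0.048, "z":0.08, "finger_gap":0.05}, {"x":-0.24, "y":0.096, "z":0.16, "finger_gap":0.05}, {"x":-0.36, "y":0.144, "z":0.24, "finger_gap":0.05}, {"x":-0.48, "y":0.192, "z":0.32, "finger_gap":0.05}, {"x":-0.596, "y":0.22, "z":0.4, "finger_gap":0.05}]'; python3 drive.py '[{"z":0.08, "finger_gap":0.05}, {"z":0.08, "finger_gap":0.05}, {"z":0.08, "finger_gap":0.05}]'; python3 - <<'E'
from h import *
print(np.round(bot.get_obs()['q'],1))
E
```

```text
time: 5.05
ee_pos: [0.3431, 0.0053, 0.0965]
tcp_rot: [-176.9, -0.0, 7.0]
wrist_force: [0.2, -0.5, 0.6]
opening: 0.0588
grasp_force: 49.2
time: 5.3
ee_pos: [0.3445, 0.0073, 0.0779]
tcp_rot: [-176.9, -0.0, 7.0]
wrist_force: [0.4, 0.4, -0.1]
opening: 0.0587
grasp_force: 49.1
[ -1.1 -23.8 -34.7  79.5   3.1 171.9]
```

Converted, 0.046 m / 0.25 = 0.184, 0.04 m / 0.25 = 0.16.

```bash
python3 drive.py '[{"z":0.1, "finger_gap":0.05}, {"z":0.16, "finger_gap":0.05}, {"z":0.184, "finger_gap":0.05}, {"z":0.184, "finger_gap":0.05}]'; python3 drive.py '[{"finger_gap":0.085}, {"finger_gap":0.085}, {"finger_gap":0.085}, {"finger_gap":0.085}]'; python3 drive.py '[{"z":-0.16, "finger_gap":0.085}, {"z":-0.32, "finger_gap":0.085}, {"z":-0.48, "finger_gap":0.085}, {"z":-0.48, "rz":-0.1556, "finger_gap":0.085}, {"z":-0.48, "rz":-0.3111, "finger_gap":0.085}]'
for k in 1 2 3 4; do python3 drive.py '[{"rz":-0.1556, "finger_gap":0.085}, {"rz":-0.3111, "finger_gap":0.085}, {"rz":-0.4667, "finger_gap":0.085}, {"rz":-0.6222, "finger_gap":0.085}, {"rz":-0.7778, "finger_gap":0.085}]' | grep rot; done
python3 drive.py '[{"rz":-0.1556, "finger_gap":0.085}, {"rz":-0.3111, "finger_gap":0.085}, {"rz":-0.4667, "finger_gap":0.085}, {"rz":-0.5778, "finger_gap":0.085}, {"rz":-0.5778, "finger_gap":0.085}]'
python3 look.py .02 14 w5; python3 -c "
from h import *
print(np.round(bot.get_obs()['q'],1))"
```

```text
time: 5.63
ee_pos: [0.3454, 0.0104, 0.0325]
tcp_rot: [-176.9, -0.1, 7.1]
wrist_force: [-0.6, -0.6, 0.3]
opening: 0.0587
grasp_force: 49.8
time: 5.97
ee_pos: [0.345, 0.0103, 0.0324]
tcp_rot: [-176.9, -0.1, 7.1]
wrist_force: [0.4, -0.2, 0.0]
opening: 0.0851
grasp_force: 0.0
time: 6.38
ee_pos: [0.3466, 0.0036, 0.1545]
tcp_rot: [-177.1, -1.1, 21.3]
wrist_force: [-1.4, -0.6, 0.4]
opening: 0.0849
grasp_force: 0.0
tcp_rot: [-178.0, -2.4, 56.4]
tcp_rot: [-179.8, -3.1, 91.4]
tcp_rot: [178.4, -2.7, 126.4]
tcp_rot: [177.2, -1.3, 161.4]
time: 8.47
ee_pos: [0.3453, 0.0038, 0.1519]
tcp_rot: [176.9, 0.1, -172.7]
wrist_force: [0.2, -0.0, 0.3]
opening: 0.0848
grasp_force: 0.0
tcp [0.3453 0.0038 0.1519] [ 1.769e+02  1.000e-01 -1.727e+02] open 0.0849
z0.0200 [0.4342 0.0607] yaw -28.1 sp 0.0181 px [358. 285.] tool [-0.0951  0.0379  0.1343]
z0.0200 [0.3418 0.0115] yaw 6.9 sp 0.0177 px [321. 193.] tool [0.0027 0.0009 0.1322]
[ -1.7 -24.2 -26.8  87.8   3.1  -8.7]
```

Converted, -35 degrees / 45 = -0.7778.

```bash

for k in 1 2 3 4; do python3 drive.py '[{"rz":-0.1556, "finger_gap":0.085}, {"rz":-0.3111, "finger_gap":0.085}, {"rz":-0.4667, "finger_gap":0.085}, {"rz":-0.6222, "finger_gap":0.085}, {"rz":-0.7778, "finger_gap":0.085}]' | grep rot; done
python3 drive.py '[{"rz":-0.1556, "finger_gap":0.085}, {"rz":-0.3111, "finger_gap":0.085}, {"rz":-0.4667, "finger_gap":0.085}, {"rz":-0.6222, "finger_gap":0.085}, {"rz":-0.7556, "finger_gap":0.085}]'
python3 -c "
from h import *
print(np.round(bot.get_obs()['q'],2))"
```

```text
tcp_rot: [177.5, 1.8, -137.9]
tcp_rot: [179.0, 3.0, -102.8]
tcp_rot: [-179.1, 3.0, -67.8]
tcp_rot: [-177.6, 2.0, -32.8]
time: 10.6
ee_pos: [0.3453, 0.0143, 0.1518]
tcp_rot: [-177.4, 0.3, 0.4]
wrist_force: [-0.1, -0.3, 0.8]
opening: 0.0851
grasp_force: 0.0
[   0.4   -24.26  -26.83   87.7     2.62 -180.01]
```

Converted, 0.04 m / 0.25 = 0.16, 0.02 m / 0.25 = 0.08.

```bash

python3 drive.py '[{"y":0.08, "finger_gap":0.085}, {"y":0.16, "finger_gap":0.085}]'
python3 -c "
from h import *
print(np.round(bot.get_obs()['q'],2))"
python3 drive.py '[{"y":0.08, "finger_gap":0.085}, {"y":0.16, "finger_gap":0.085}]'
python3 -c "
from h import *
print(np.round(bot.get_obs()['q'],2))"
```

```text
time: 10.77
ee_pos: [0.3459, 0.0012, 0.1499]
tcp_rot: [-178.5, 0.3, -1.1]
wrist_force: [0.8, -0.0, -0.3]
opening: 0.085
grasp_force: 0.0
[  -0.92  -24.18  -26.96   87.5     1.49 -179.78]
time: 10.93
ee_pos: [0.3462, -0.0134, 0.1487]
tcp_rot: [-179.6, 0.3, -2.6]
wrist_force: [0.3, 0.5, 0.3]
opening: 0.0849
grasp_force: 0.0
[  -2.49  -24.05  -27.01   87.36    0.36 -179.88]
```

Converted, 0.013 m / 0.25 = 0.052.

```bash

python3 drive.py '[{"y":0.052, "finger_gap":0.085}]'
python3 drive.py '[{"rz":0.1333, "finger_gap":0.085}, {"rz":0.2667, "finger_gap":0.085}]'
python3 -c "
from h import *
print(np.round(bot.get_obs()['q'],2))"
```

```text
time: 11.02
ee_pos: [0.3461, -0.018, 0.1485]
tcp_rot: [180.0, 0.3, -3.1]
wrist_force: [-0.2, -0.8, -0.3]
opening: 0.0849
grasp_force: 0.0
time: 11.18
ee_pos: [0.3461, -0.0177, 0.1486]
tcp_rot: [180.0, 0.3, -15.3]
wrist_force: [-0.5, -0.9, -0.5]
opening: 0.0848
grasp_force: 0.0
[-2.9600e+00 -2.4040e+01 -2.7000e+01  8.7360e+01  4.0000e-02 -1.6766e+02]
```

Converted, 35 degrees / 45 = 0.7778.

```bash

for k in 1 2 3 4; do python3 drive.py '[{"rz":0.1556, "finger_gap":0.085}, {"rz":0.3111, "finger_gap":0.085}, {"rz":0.4667, "finger_gap":0.085}, {"rz":0.6222, "finger_gap":0.085}, {"rz":0.7778, "finger_gap":0.085}]' >/dev/null; done
python3 drive.py '[{"rz":0.1333, "finger_gap":0.085}, {"rz":0.2667, "finger_gap":0.085}, {"rz":0.3956, "finger_gap":0.085}, {"rz":0.3956, "finger_gap":0.085}]'
python3 drive.py '[{"y":0.116, "z":0.08, "finger_gap":0.085}, {"y":0.116, "z":0.12, "finger_gap":0.085}, {"y":0.116, "z":0.12, "finger_gap":0.085}, {"y":0.116, "z":0.12, "finger_gap":0.085}]'
python3 look.py .02 18 w6
```

```text
time: 13.18
ee_pos: [0.3462, -0.0175, 0.1486]
tcp_rot: [179.9, -0.3, -173.1]
wrist_force: [-0.1, -0.6, -0.4]
opening: 0.0852
grasp_force: 0.0
time: 13.52
ee_pos: [0.3421, 0.0116, 0.1186]
tcp_rot: [179.9, -0.3, -172.6]
wrist_force: [0.2, 0.1, 0.3]
opening: 0.0852
grasp_force: 0.0
tcp [0.3421 0.0116 0.1186] [ 179.9   -0.3 -172.6] open 0.0852
z0.0200 [0.4345 0.0606] yaw -28.7 sp 0.0181 px [361. 312.] tool [-0.0986  0.0365  0.098 ]
z0.0200 [0.3419 0.0115] yaw 6.8 sp 0.0178 px [320. 208.] tool [-0.0004 -0.0002  0.0986]
```

The rows are not in the units I measure in: shifts go in shares of 0.25 m and turns go in shares of 45 degrees. I convert before sending: 0.087 m / 0.25 = 0.348, 0.07 m / 0.25 = 0.28, 0.6 degrees / 45 = 0.0133.

```bash
python3 drive.py '[{"z":0.14, "rz":0.0133, "finger_gap":0.085}, {"z":0.28, "rz":0.0133, "finger_gap":0.085}, {"z":0.348, "rz":0.0133, "finger_gap":0.085}, {"z":0.348, "rz":0.0133, "finger_gap":0.085}]' 50;  python3 drive.py '[{"finger_gap":0.05}, {"finger_gap":0.05}, {"finger_gap":0.05}, {"finger_gap":0.05}, {"finger_gap":0.05}]' 50; python3 drive.py '[{"finger_gap":0.05}, {"z":-0.16, "finger_gap":0.05}, {"z":-0.32, "finger_gap":0.05}, {"z":-0.48, "finger_gap":0.05}, {"z":-0.64, "finger_gap":0.05}]'; python3 look.py -.0107 20 w7
```

```text
time: 13.9
ee_pos: [0.3401, 0.0113, 0.029]
tcp_rot: [179.9, -0.6, -173.3]
wrist_force: [-0.2, 0.2, 0.1]
opening: 0.0852
grasp_force: 0.0
time: 14.32
ee_pos: [0.3432, 0.0117, 0.0341]
tcp_rot: [179.9, -0.1, -173.3]
wrist_force: [-2.7, -2.4, 6.4]
opening: 0.0578
grasp_force: 53.8
time: 14.73
ee_pos: [0.3428, 0.0116, 0.1954]
tcp_rot: [179.9, -0.1, -173.3]
wrist_force: [0.4, 0.0, -1.0]
opening: 0.058
grasp_force: 54.6
tcp [0.3428 0.0116 0.1954] [ 1.799e+02 -1.000e-01 -1.733e+02] open 0.0583
z0.1847 [0.3398 0.0115] yaw 6.7 sp 0.0177 px [321. 257.] tool [0.0029 0.0002 0.0107]
```

Converted, 0.145 m / 0.25 = 0.58, -0.14 m / 0.25 = -0.56.

```bash
python3 drive.py '[{"x":-0.112, "y":0.116, "finger_gap":0.05}, {"x":-0.224, "y":0.232, "finger_gap":0.05}, {"x":-0.336, "y":0.348, "finger_gap":0.05}, {"x":-0.448, "y":0.464, "finger_gap":0.05}, {"x":-0.56, "y":0.58, "finger_gap":0.05}]'; python3 drive.py '[{"x":-0.112, "y":0.116, "rz":0.1111, "finger_gap":0.05}, {"x":-0.112, "y":0.116, "z":0.12, "rz":0.1111, "finger_gap":0.05}, {"x":-0.112, "y":0.116, "z":0.24, "rz":0.1111, "finger_gap":0.05}, {"x":-0.112, "y":0.116, "z":0.28, "rz":0.1111, "finger_gap":0.05}, {"x":-0.112, "y":0.116, "z":0.28, "rz":0.1111, "finger_gap":0.05}]'; python3 look.py .028 18 w8 -.0141
```

```text
time: 15.2
ee_pos: [0.4664, 0.174, 0.193]
tcp_rot: [179.9, -0.1, -173.3]
wrist_force: [0.5, -1.8, -0.8]
opening: 0.0579
grasp_force: 54.6
time: 15.62
ee_pos: [0.4879, 0.2038, 0.1195]
tcp_rot: [180.0, -0.5, -178.3]
wrist_force: [0.3, -0.1, -0.8]
opening: 0.058
grasp_force: 54.6
tcp [0.4879 0.2038 0.1195] [ 180.    -0.5 -178.3] open 0.0587
z0.0280 [0.4329 0.0651] yaw -28.3 sp 0.0174 px [130. 134.] tool [ 0.0583 -0.1369  0.092 ]
z0.0280 [0.4145 0.1807] yaw -18.9 sp 0.0172 px [290. 112.] tool [ 0.0733 -0.0209  0.0921]
z0.1054 [0.4868 0.204 ] yaw 1.8 sp 0.0182 px [321. 257.] tool [0.001  0.0003 0.0141]
```

View pics/w8.png

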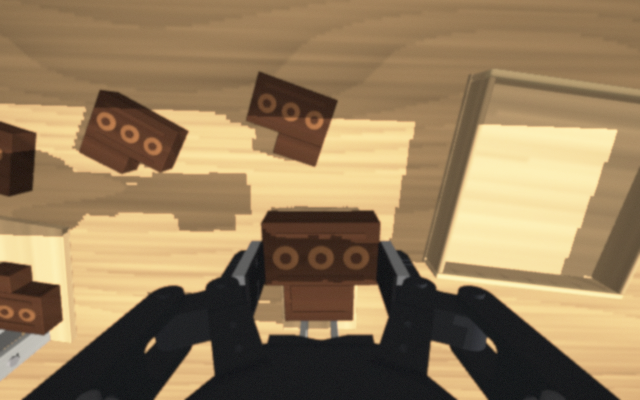

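In this orientation the camera sees only the held half (320,257) and the loose ones, because the fixed half is hidden under the gripper. I'll shift sideways to measure holder b precisely.

Converted, -0.106 m / 0.25 = -0.424, -0.069 m / 0.25 = -0.276.

```bash
python3 drive.py '[{"y":-0.04, "z":-0.16, "finger_gap":0.05}, {"x":-0.04, "y":-0.16, "z":-0.24, "finger_gap":0.05}, {"x":-0.14, "y":-0.3, "z":-0.24, "finger_gap":0.05}, {"x":-0.276, "y":-0.4, "z":-0.24, "finger_gap":0.05}, {"x":-0.276, "y":-0.424, "z":-0.24, "finger_gap":0.05}]';python3 drive.py '[{"finger_gap":0.05}, {"finger_gap":0.05}]'; python3 look.py .028 16 w9 -.0141;python3 -c "
import cv2;im=cv2.imread('pics/w9.png');cv2.imwrite('pics/w9c.png',cv2.resize(im[60:300,60:560],(800,384)))"
```

```text
time: 16.08
ee_pos: [0.5656, 0.0967, 0.1833]
tcp_rot: [179.9, 0.0, -178.5]
wrist_force: [0.4, 0.9, -1.2]
opening: 0.0583
grasp_force: 54.6
time: 16.25
ee_pos: [0.5615, 0.0997, 0.1826]
tcp_rot: [179.9, -0.2, -178.4]
wrist_force: [-1.2, 0.8, -0.2]
opening: 0.0577
grasp_force: 54.6
tcp [0.5615 0.0997 0.1826] [ 179.9   -0.2 -178.4] open 0.0577
z0.0280 [0.568  0.2053] yaw 2.0 sp 0.0179 px [425. 199.] tool [-0.0099  0.105   0.1548]
z0.0280 [ 0.4464 -0.0582] yaw -17.7 sp 0.0175 px [142.  57.] tool [ 0.1189 -0.155   0.1547]
z0.0280 [0.4349 0.0615] yaw -28.8 sp 0.0174 px [279.  47.] tool [ 0.1271 -0.035   0.155 ]
```

View pics/w9c.png

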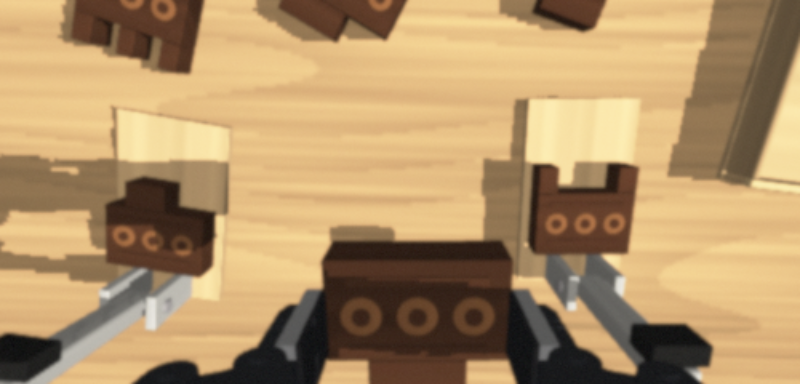

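The crop shows holder b's fixed half at crop (585,210): rings at row 223, notch edge about 192, rear about 250, near bed edge about 98. Holder a is on the left at crop (160,235), and the loose halves are at the top edge. I'll check the edge distances with an intensity profile.

```bash
python3 - <<'E'
from h import *
im=cv2.imread('pics/w9.png');i=bot.camera_info('wrist')
v=im[:,:,2].astype(int)
print('col425',[(r,v[r,425]) for r in range(116,125)],[(r,v[r,420:432].mean().round()) for r in range(170,222)])
f=lambda r,z,c=425.6:ray(i,[c,r],z)[0][0].round(4)
for n,r,z in [('bed',98/1.6+60,.008),('tip',168/1.6+60,.028),('notch',192/1.6+60,.028),('ring',199,.028),('rear',250/1.6+60,.028)]:print(n,f(r,z))
E
```

```text
col425 [(116, np.int64(230)), (117, np.int64(228)), (118, np.int64(225)), (119, np.int64(224)), (120, np.int64(218)), (121, np.int64(222)), (122, np.int64(240)), (123, np.int64(247)), (124, np.int64(248))] [(170, np.float64(162.0)), (171, np.float64(162.0)), (172, np.float64(162.0)), (173, np.float64(161.0)), (174, np.float64(161.0)), (175, np.float64(156.0)), (176, np.float64(135.0)), (177, np.float64(92.0)), (178, np.float64(54.0)), (179, np.float64(49.0)), (180, np.float64(63.0)), (181, np.float64(83.0)), (182, np.float64(95.0)), (183, np.float64(99.0)), (184, np.float64(99.0)), (185, np.float64(96.0)), (186, np.float64(93.0)), (187, np.float64(94.0)), (188, np.float64(96.0)), (189, np.float64(98.0)), (190, np.float64(100.0)), (191, np.float64(102.0)), (192, np.float64(106.0)), (193, np.float64(118.0)), (194, np.float64(138.0)), (195, np.float64(153.0)), (196, np.float64(158.0)), (197, np.float64(151.0)), (198, np.float64(142.0)), (199, np.float64(137.0)), (200, np.float64(135.0)), (201, np.float64(141.0)), (202, np.float64(151.0)), (203, np.float64(155.0)), (204, np.float64(148.0)), (205, np.float64(131.0)), (206, np.float64(110.0)), (207, np.float64(98.0)), (208, np.float64(92.0)), (209, np.float64(89.0)), (210, np.float64(92.0)), (211, np.float64(94.0)), (212, np.float64(95.0)), (213, np.float64(93.0)), (214, np.float64(91.0)), (215, np.float64(90.0)), (216, np.float64(90.0)), (217, np.float64(92.0)), (218, np.float64(100.0)), (219, np.float64(113.0)), (220, np.float64(124.0)), (221, np.float64(127.0))]
bed 0.4927
tip 0.533
notch 0.5478
ring 0.5671
rear 0.5853
```

Converted, 0.105 m / 0.25 = 0.42, 0.06 m / 0.25 = 0.24, -0.3 degrees / 45 = -0.0067.

```bash
python3 drive.py '[{"x":0.14, "y":0.04, "finger_gap":0.05}, {"x":0.2, "y":0.18, "rz":-0.0067, "finger_gap":0.05}, {"x":0.2, "y":0.32, "rz":-0.0067, "finger_gap":0.05}, {"x":0.2, "y":0.42, "z":0.08, "rz":-0.0067, "finger_gap":0.05}, {"x":0.2, "y":0.42, "z":0.24, "rz":-0.0067, "finger_gap":0.05}]';python3 drive.py '[{"z":0.16, "finger_gap":0.05}, {"z":0.2, "finger_gap":0.05}, {"z":0.2, "finger_gap":0.05}, {"z":0.2, "finger_gap":0.05}]'; python3 -c "
from h import *
print(delta([.509,.2035,.046]),tool()[1].as_euler('xyz',degrees=True))"; python3 look.py -.0141 20 w10
```

```text
time: 16.72
ee_pos: [0.5089, 0.2095, 0.1264]
tcp_rot: [179.6, 0.3, -177.7]
wrist_force: [0.7, 0.3, -0.6]
opening: 0.0585
grasp_force: 54.6
time: 17.05
ee_pos: [0.5076, 0.2043, 0.0729]
tcp_rot: [179.9, -0.3, -178.0]
wrist_force: [-0.2, -0.1, -0.6]
opening: 0.0578
grasp_force: 54.6
[-0.00146888 -0.00088057  0.02689932] [ 179.89310125   -0.25002302 -177.97563581]
tcp [0.5076 0.2043 0.0729] [ 179.9   -0.3 -178. ] open 0.0584
z0.0588 [0.544  0.2042] yaw 1.7 sp 0.0145 px [317. 319.] tool [-0.0364 -0.0014  0.0139]
z0.0588 [0.5065 0.2046] yaw 2.0 sp 0.0182 px [320. 257.] tool [0.0011 0.0003 0.0141]
z0.0588 [0.434 0.092] yaw -28.5 sp 0.014 px [ 69. 101.] tool [ 0.0775 -0.1097  0.0142]
z0.0588 [0.4191 0.1849] yaw -18.1 sp 0.0139 px [282.  72.] tool [ 0.0891 -0.0163  0.0145]
```

Converted, 0.027 m / 0.25 = 0.108, 0.018 m / 0.25 = 0.072.

```bash
python3 look.py .028 20 w10 | head -2;  python3 drive.py '[{"x":-0.006, "y":-0.004, "z":0.072, "finger_gap":0.05}, {"x":-0.006, "y":-0.004, "z":0.108, "finger_gap":0.05}, {"x":-0.006, "y":-0.004, "z":0.108, "finger_gap":0.05}]'; python3 look.py .028 20 w11 -.0141 | grep -v z.*-2
```

```text
tcp [0.5085 0.2044 0.0739] [ 1.799e+02 -1.000e-01 -1.780e+02] open 0.0582
z0.0280 [0.5694 0.2048] yaw 1.3 sp 0.018 px [317. 317.] tool [-0.0611 -0.0019  0.0457]
time: 17.4
ee_pos: [0.5089, 0.2027, 0.0438]
tcp_rot: [179.9, -0.3, -178.0]
wrist_force: [0.0, 0.6, -1.6]
opening: 0.0584
grasp_force: 55.8
tcp [0.5089 0.2027 0.0438] [ 179.9   -0.3 -178. ] open 0.0581
z0.0280 [0.5086 0.2029] yaw 1.9 sp 0.0185 px [320. 257.] tool [0.0002 0.0002 0.0158]
z0.0297 [0.5077 0.2029] yaw 1.9 sp 0.0182 px [320. 257.] tool [0.0011 0.0002 0.0141]
```

Converted, -0.004 m / 0.25 = -0.016, 0.0005 m / 0.25 = 0.002.

```bash
python3 drive.py '[{"x":-0.008, "y":0.002, "z":0.004, "finger_gap":0.05}, {"x":-0.016, "y":0.002, "z":0.004, "finger_gap":0.05}, {"x":-0.016, "y":0.002, "z":0.004, "finger_gap":0.05}]';python3 drive.py '[{"x":-0.008, "z":0.004, "finger_gap":0.05}, {"x":-0.012, "z":0.004, "finger_gap":0.05}, {"x":-0.012, "z":0.004, "finger_gap":0.05}]'
```

```text
time: 17.7
ee_pos: [0.5138, 0.2037, 0.0438]
tcp_rot: [179.9, -0.2, -178.0]
wrist_force: [-0.1, -0.3, -0.5]
opening: 0.0581
grasp_force: 55.9
time: 17.95
ee_pos: [0.5163, 0.2038, 0.0422]
tcp_rot: [179.9, -0.3, -178.0]
wrist_force: [-0.8, 0.5, 1.2]
opening: 0.0583
grasp_force: 56.0
```

Converted, -0.0015 m / 0.25 = -0.006, 0.001 m / 0.25 = 0.004.

```bash
python3 drive.py '[{"x":-0.006, "z":0.004, "finger_gap":0.05}, {"x":-0.006, "z":0.004, "finger_gap":0.05}, {"x":-0.006, "z":0.004, "finger_gap":0.05}]'; python3 drive.py '[{"z":0.012, "finger_gap":0.05}, {"z":0.012, "finger_gap":0.05}, {"z":0.012, "finger_gap":0.05}]'
```

```text
time: 18.2
ee_pos: [0.5172, 0.2039, 0.0421]
tcp_rot: [179.9, -0.3, -178.0]
wrist_force: [-6.9, -0.6, 10.4]
opening: 0.058
grasp_force: 57.1
time: 18.45
ee_pos: [0.5173, 0.2039, 0.0419]
tcp_rot: [179.9, -0.2, -178.0]
wrist_force: [-15.7, -2.7, 34.6]
opening: 0.058
grasp_force: 59.5
```

Converted, -0.004 m / 0.25 = -0.016, -0.003 m / 0.25 = -0.012.

```bash
python3 drive.py '[{"x":0.008, "z":-0.012, "finger_gap":0.05}, {"x":0.01, "z":-0.016, "finger_gap":0.05}]'; python3 drive.py '[{"finger_gap":0.085}, {"finger_gap":0.085}, {"finger_gap":0.085}, {"finger_gap":0.085}]'; python3 drive.py '[{"x":0.04, "z":-0.12, "finger_gap":0.085}, {"x":0.2, "z":-0.2, "finger_gap":0.085}, {"x":0.32, "z":-0.2, "finger_gap":0.085}, {"x":0.32, "z":-0.2, "finger_gap":0.085}]';python3 look.py .028 20 w12; python3 -c "
import cv2;im=cv2.imread('pics/w12.png');cv2.imwrite('pics/w12c.png',cv2.resize(im[170:400,190:450],(624,552)))"
```

```text
time: 18.62
ee_pos: [0.5153, 0.2038, 0.043]
tcp_rot: [179.9, -0.2, -178.0]
wrist_force: [-0.1, 0.3, -1.1]
opening: 0.0584
grasp_force: 55.9
time: 18.95
ee_pos: [0.5149, 0.2036, 0.0415]
tcp_rot: [179.9, -0.3, -178.0]
wrist_force: [-0.6, 0.0, -0.1]
opening: 0.0849
grasp_force: 0.0
time: 19.28
ee_pos: [0.4317, 0.2005, 0.0933]
tcp_rot: [179.9, -0.4, -178.0]
wrist_force: [0.7, -0.3, -0.5]
opening: 0.0846
grasp_force: 0.0
tcp [0.4317 0.2005 0.0933] [ 179.9   -0.4 -178. ] open 0.085
z0.0280 [0.4305 0.0655] yaw -27.2 sp 0.017 px [122. 215.] tool [ 0.0056 -0.135   0.0652]
```

View pics/w12c.png

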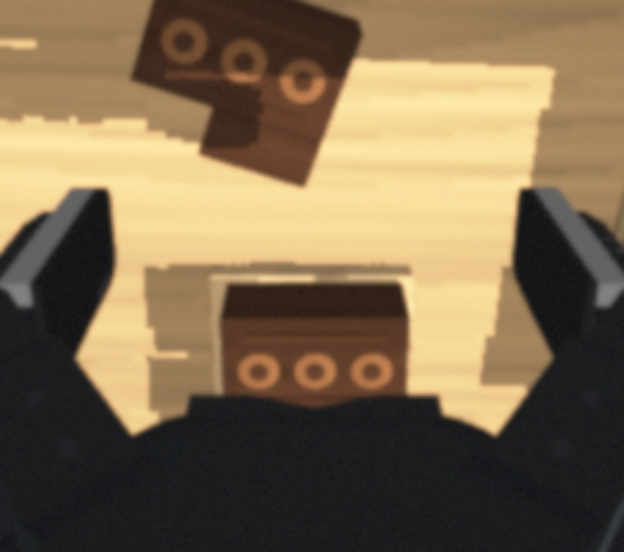

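The crop shows half_b sitting squarely on the bed, square to the bed edges, with rings at crop (315,372); half_e is above. Next I estimate clamp b's angle from w9, with the foot at px (479,276).

```bash
python3 - <<'E'
from h import *
w=bot.camera_info('wrist');p,r=tool();E=np.array(w['extrinsics'])
def M(p,r):
    C=np.eye(4);C[:3,:3]=r.as_matrix();C[:3,3]=p;return C
X=np.linalg.inv(M(p,r))@E
w['extrinsics']=M([.5615,.0997,.1826],R.from_euler('xyz',[179.9,-.2,-178.4],degrees=True))@X
y=np.radians(1.8);hin=np.array([.5125+.0895*np.cos(y),.2036+.0895*np.sin(y)]);print('hinge b',hin)
# predicted foot centre & tab grip pixels by angle
for th in (1.5,1.6,1.7,1.8,1.9):
    f=lambda a,n:[*(hin+(-np.cos(th)*a+np.sin(th)*n)*np.array([np.cos(y),np.sin(y)])),.044+np.sin(th)*a+np.cos(th)*n]
    print(th,'foot',proj(w,f(.0895,-.016)).round(),'tab',proj(w,f(.092,.024)).round(),'end',proj(w,f(.102,0)).round(),np.round(f(.092,.024),3))
E
```

```text
hinge b [0.60195584 0.20641126]
1.5 foot [[480. 261.]] tab [[475. 317.]] end [[488. 293.]] [0.619 0.207 0.137]
1.6 foot [[479. 275.]] tab [[471. 326.]] end [[485. 307.]] [0.629 0.207 0.135]
1.7 foot [[478. 287.]] tab [[467. 334.]] end [[482. 320.]] [0.638 0.208 0.132]
1.8 foot [[476. 299.]] tab [[463. 339.]] end [[478. 330.]] [0.646 0.208 0.128]
1.9 foot [[473. 309.]] tab [[458. 343.]] end [[474. 339.]] [0.654 0.208 0.123]
```

Converted, -0.127 m / 0.25 = -0.508, -0.08 m / 0.25 = -0.32.

```bash
python3 drive.py '[{"z":-0.16, "finger_gap":0.06}, {"z":-0.32, "finger_gap":0.06}, {"x":-0.04, "z":-0.48, "finger_gap":0.06}, {"x":-0.2, "z":-0.508, "finger_gap":0.06}, {"x":-0.36, "z":-0.508, "finger_gap":0.06}]'; python3 drive.py '[{"x":-0.16, "finger_gap":0.06}, {"x":-0.32, "finger_gap":0.06}, {"x":-0.428, "finger_gap":0.06}, {"x":-0.428, "finger_gap":0.06}, {"x":-0.428, "finger_gap":0.06}]'; python3 -c "
from h import *
print(delta([.629,.207,.141]),bot.get_obs()['q'].round(1))"
```

```text
time: 19.75
ee_pos: [0.5286, 0.2045, 0.2234]
tcp_rot: [179.8, 0.1, -177.9]
wrist_force: [0.7, 0.9, -0.1]
opening: 0.0602
grasp_force: 0.0
time: 20.17
ee_pos: [0.6344, 0.2072, 0.2154]
tcp_rot: [180.0, -0.5, -178.1]
wrist_force: [-0.9, 0.2, 0.4]
opening: 0.0598
grasp_force: 0.0
[ 4.76141004e-03 -4.95997691e-06  7.44629625e-02] [18.  21.7 25.4 94.1  0.2 16.1]
```

Converted, 0.074 m / 0.25 = 0.296, 0.06 m / 0.25 = 0.24.

```bash
python3 drive.py '[{"x":0.016, "z":0.12, "finger_gap":0.06}, {"x":0.016, "z":0.24, "finger_gap":0.06}, {"x":0.016, "z":0.296, "finger_gap":0.06}, {"x":0.016, "z":0.296, "finger_gap":0.06}]' 20; python3 drive.py '[{"finger_gap":0.005}, {"finger_gap":0.005}, {"finger_gap":0.005}, {"finger_gap":0.005}, {"finger_gap":0.005}]' 20
```

```text
time: 20.5
ee_pos: [0.6263, 0.207, 0.1406]
tcp_rot: [-180.0, -0.6, -178.0]
wrist_force: [0.2, 0.2, 0.5]
opening: 0.0599
grasp_force: 0.0
time: 20.92
ee_pos: [0.6293, 0.2067, 0.1465]
tcp_rot: [180.0, -0.1, -178.0]
wrist_force: [0.9, -4.8, 5.0]
opening: 0.0158
grasp_force: 23.8
```

Converted, 0.074 m / 0.25 = 0.296, 0.038 m / 0.25 = 0.152.

```bash
python3 drive.py '[{"x":0.076, "z":-0.008, "finger_gap":0.005}, {"x":0.152, "z":-0.012, "finger_gap":0.005}, {"x":0.224, "z":0.004, "finger_gap":0.005}, {"x":0.296, "z":0.036, "finger_gap":0.005}]' 20; python3 drive.py '[{"x":0.06, "z":0.042, "finger_gap":0.005}, {"x":0.112, "z":0.096, "finger_gap":0.005}, {"x":0.152, "z":0.164, "finger_gap":0.005}, {"x":0.168, "z":0.192, "finger_gap":0.005}, {"x":0.168, "z":0.192, "finger_gap":0.005}]'
```

```text
time: 21.25
ee_pos: [0.5556, 0.2041, 0.1382]
tcp_rot: [180.0, 0.0, -178.1]
wrist_force: [5.5, -4.6, 0.5]
opening: 0.0155
grasp_force: 25.4
time: 21.67
ee_pos: [0.5114, 0.2026, 0.0876]
tcp_rot: [-180.0, -0.3, -178.0]
wrist_force: [-2.4, -5.4, -1.5]
opening: 0.0154
grasp_force: 28.1
```

Converted, -0.11 m / 0.25 = -0.44, -0.07 m / 0.25 = -0.28.

```bash
python3 drive.py '[{"finger_gap":0.06}, {"finger_gap":0.06}, {"z":-0.12, "finger_gap":0.06}, {"z":-0.28, "finger_gap":0.06}, {"z":-0.44, "finger_gap":0.06}]'; python3 drive.py '[{"x":0.048, "y":-0.16, "finger_gap":0.085}, {"x":0.096, "y":-0.32, "finger_gap":0.085}, {"x":0.144, "y":-0.48, "finger_gap":0.085}, {"x":0.192, "y":-0.64, "finger_gap":0.085}, {"x":0.24, "y":-0.8, "finger_gap":0.085}]'; python3 drive.py '[{"x":0.048, "y":-0.16, "finger_gap":0.085}, {"x":0.096, "y":-0.32, "finger_gap":0.085}, {"x":0.144, "y":-0.48, "z":0.08, "rz":-0.1556, "finger_gap":0.085}, {"x":0.16, "y":-0.64, "z":0.16, "rz":-0.3111, "finger_gap":0.085}, {"x":0.184, "y":-0.736, "z":0.24, "rz":-0.4444, "finger_gap":0.085}]'; python3 drive.py '[{"z":0.06, "finger_gap":0.085}, {"z":0.06, "finger_gap":0.085}, {"z":0.06, "finger_gap":0.085}]'; python3 look.py .02 18 w13
```

```text
time: 22.08
ee_pos: [0.5126, 0.2035, 0.1994]
tcp_rot: [179.9, -0.4, -178.0]
wrist_force: [1.1, 0.4, 1.4]
opening: 0.06
grasp_force: 0.0
time: 22.5
ee_pos: [0.4598, 0.0006, 0.1992]
tcp_rot: [179.9, -0.2, -178.0]
wrist_force: [1.2, -0.6, 0.1]
opening: 0.0846
grasp_force: 0.0
time: 22.92
ee_pos: [0.4225, -0.1774, 0.1456]
tcp_rot: [180.0, -0.0, -158.6]
wrist_force: [1.0, 0.1, 0.2]
opening: 0.0848
grasp_force: 0.0
time: 23.17
ee_pos: [0.4217, -0.1752, 0.1294]
tcp_rot: [179.8, -0.3, -159.0]
wrist_force: [-0.2, 0.8, -0.6]
opening: 0.0848
grasp_force: 0.0
tcp [ 0.4217 -0.1752  0.1294] [ 179.8   -0.3 -159. ] open 0.085
z0.0200 [ 0.5491 -0.3379] yaw 4.9 sp 0.0187 px [ 99. 269.] tool [-0.061  -0.198   0.1084]
z0.0200 [ 0.4173 -0.1884] yaw 25.0 sp 0.0178 px [307. 194.] tool [ 0.0084 -0.0112  0.1094]
```

Converted, 0.094 m / 0.25 = 0.376, -0.0112 m / 0.25 = -0.0448, -3.8 degrees / 45 = -0.0844.

```bash
python3 drive.py '[{"x":0.0336, "y":-0.0448, "z":0.12, "rz":-0.0844, "finger_gap":0.085}, {"x":0.0336, "y":-0.0448, "z":0.26, "rz":-0.0844, "finger_gap":0.085}, {"x":0.0336, "y":-0.0448, "z":0.376, "rz":-0.0844, "finger_gap":0.085}, {"x":0.0336, "y":-0.0448, "z":0.376, "rz":-0.0844, "finger_gap":0.085}]' 50;  python3 drive.py '[{"finger_gap":0.05}, {"finger_gap":0.05}, {"finger_gap":0.05}, {"finger_gap":0.05}, {"finger_gap":0.05}]' 50; python3 drive.py '[{"finger_gap":0.05}, {"z":-0.16, "finger_gap":0.05}, {"z":-0.32, "finger_gap":0.05}, {"z":-0.48, "finger_gap":0.05}, {"z":-0.58, "finger_gap":0.05}]'; python3 look.py -.0141 20 w14
```

```text
time: 23.55
ee_pos: [0.4158, -0.1867, 0.0314]
tcp_rot: [179.6, -0.4, -155.0]
wrist_force: [-1.7, 0.4, -0.4]
opening: 0.085
grasp_force: 0.0
time: 23.97
ee_pos: [0.4191, -0.1886, 0.0385]
tcp_rot: [180.0, -0.1, -155.0]
wrist_force: [-1.4, 4.0, 7.3]
opening: 0.0571
grasp_force: 51.4
time: 24.38
ee_pos: [0.4194, -0.1889, 0.1868]
tcp_rot: [-179.9, 0.0, -155.0]
wrist_force: [0.9, -0.5, 0.2]
opening: 0.0568
grasp_force: 53.1
tcp [ 0.4194 -0.1889  0.1868] [-179.9    0.  -155. ] open 0.0568
z0.1727 [ 0.416  -0.1907] yaw 25.5 sp 0.0177 px [320. 252.] tool [ 0.0039 -0.0002  0.0141]
```

Converted, -0.1375 m / 0.25 = -0.55, -0.0377 m / 0.25 = -0.1508, 33.5 degrees / 45 = 0.7444.

```bash
python3 drive.py '[{"x":-0.12, "y":-0.032, "rz":0.1556, "finger_gap":0.05}, {"x":-0.24, "y":-0.064, "rz":0.3111, "finger_gap":0.05}, {"x":-0.36, "y":-0.1, "rz":0.4667, "finger_gap":0.05}, {"x":-0.48, "y":-0.132, "rz":0.6222, "finger_gap":0.05}, {"x":-0.55, "y":-0.1508, "rz":0.7444, "finger_gap":0.05}]';python3 drive.py '[{"finger_gap":0.05}, {"finger_gap":0.05}, {"finger_gap":0.05}]'; python3 look.py .028 16 w15 -.0185
```

```text
time: 24.85
ee_pos: [0.5618, -0.164, 0.1813]
tcp_rot: [180.0, -0.1, 171.1]
wrist_force: [-0.3, -0.6, -1.0]
opening: 0.0567
grasp_force: 53.2
time: 25.1
ee_pos: [0.5586, -0.1648, 0.1806]
tcp_rot: [180.0, -0.2, 171.6]
wrist_force: [-0.0, 1.3, -0.0]
opening: 0.0569
grasp_force: 53.2
tcp [ 0.5586 -0.1648  0.1806] [180.   -0.2 171.6] open 0.0569
z0.0280 [ 0.5866 -0.0645] yaw -8.5 sp 0.0178 px [424. 204.] tool [-0.0136  0.1032  0.1526]
z0.0280 [ 0.4463 -0.0647] yaw -17.3 sp 0.0174 px [416.  49.] tool [0.1251 0.0825 0.1532]
z0.0280 [0.4354 0.0552] yaw -25.4 sp 0.0172 px [560.  11.] tool [0.1535 0.1995 0.1533]
```

Converted, 0.103 m / 0.25 = 0.412, 0.08 m / 0.25 = 0.32.

```bash
python3 drive.py '[{"x":0.14, "y":0.04, "finger_gap":0.05}, {"x":0.184, "y":0.18, "finger_gap":0.05}, {"x":0.184, "y":0.32, "finger_gap":0.05}, {"x":0.184, "y":0.412, "z":0.08, "finger_gap":0.05}, {"x":0.184, "y":0.412, "z":0.24, "finger_gap":0.05}]';python3 drive.py '[{"z":0.12, "finger_gap":0.05}, {"z":0.18, "finger_gap":0.05}, {"z":0.18, "finger_gap":0.05}, {"z":0.18, "finger_gap":0.05}]'; python3 look.py .028 20 w16 -.0185;python3 -c "
from h import *
print(delta([.5283,-.0558,.05]))"; 
```

```text
time: 25.57
ee_pos: [0.5304, -0.0534, 0.1247]
tcp_rot: [179.9, 0.3, 171.7]
wrist_force: [1.8, -0.5, -1.4]
opening: 0.0567
grasp_force: 53.4
time: 25.9
ee_pos: [0.5273, -0.0562, 0.0751]
tcp_rot: [180.0, -0.3, 171.5]
wrist_force: [-0.3, -0.9, 1.6]
opening: 0.0569
grasp_force: 53.4
tcp [ 0.5273 -0.0562  0.0751] [180.   -0.3 171.5] open 0.0571
z0.0280 [ 0.5872 -0.0651] yaw -8.7 sp 0.018 px [320. 316.] tool [-0.0608  0.0001  0.0468]
z0.0280 [ 0.4456 -0.0618] yaw -17.3 sp 0.0172 px [287.  99.] tool [ 0.0797 -0.0176  0.0476]
z0.0280 [0.4343 0.0563] yaw -28.3 sp 0.0173 px [507.  41.] tool [0.1084 0.0974 0.0478]
z0.0566 [ 0.5646 -0.0617] yaw -8.7 sp 0.0149 px [320. 316.] tool [-0.0379  0.0001  0.0183]
z0.0566 [ 0.5252 -0.0557] yaw -8.7 sp 0.0185 px [320. 252.] tool [0.0021 0.0002 0.0185]
z0.0566 [ 0.4475 -0.059 ] yaw -17.3 sp 0.0142 px [287.  99.] tool [ 0.0784 -0.0145  0.0189]
z0.0566 [0.4382 0.0387] yaw -28.3 sp 0.0143 px [507.  41.] tool [0.1021 0.0806 0.0191]
[-0.00013225  0.00056062  0.02628907]
```

Converted, 0.026 m / 0.25 = 0.104, 0.015 m / 0.25 = 0.06.

```bash
python3 drive.py '[{"z":0.06, "finger_gap":0.05}, {"z":0.104, "finger_gap":0.05}, {"z":0.104, "finger_gap":0.05}]'; python3 drive.py '[{"x":-0.012, "z":0.004, "finger_gap":0.05}, {"x":-0.02, "z":0.004, "finger_gap":0.05}, {"x":-0.02, "z":0.004, "finger_gap":0.05}]';python3 drive.py '[{"x":-0.008, "z":0.004, "finger_gap":0.05}, {"x":-0.012, "z":0.008, "finger_gap":0.05}, {"x":-0.012, "z":0.008, "finger_gap":0.05}]'
```

```text
time: 26.2
ee_pos: [0.5273, -0.0561, 0.0478]
tcp_rot: [180.0, -0.4, 171.4]
wrist_force: [-1.7, 0.0, -0.6]
opening: 0.0566
grasp_force: 53.4
time: 26.45
ee_pos: [0.5336, -0.0569, 0.0484]
tcp_rot: [180.0, -0.2, 171.5]
wrist_force: [0.4, 0.2, -0.2]
opening: 0.0568
grasp_force: 53.4
time: 26.7
ee_pos: [0.5358, -0.0571, 0.0465]
tcp_rot: [180.0, -0.3, 171.5]
wrist_force: [-4.3, 0.3, 8.9]
opening: 0.0568
grasp_force: 55.6
```

Converted, 0.003 m / 0.25 = 0.012, 0.001 m / 0.25 = 0.004.

```bash
python3 drive.py '[{"x":0.004, "z":0.012, "finger_gap":0.05}, {"x":0.004, "z":0.012, "finger_gap":0.05}, {"x":0.004, "z":0.012, "finger_gap":0.05}]'; python3 drive.py '[{"x":0.004, "z":-0.012, "finger_gap":0.05}, {"x":0.004, "z":-0.012, "finger_gap":0.05}]';python3 drive.py '[{"finger_gap":0.085}, {"finger_gap":0.085}, {"finger_gap":0.085}, {"finger_gap":0.085}]'; python3 drive.py '[{"x":0.04, "z":-0.12, "finger_gap":0.085}, {"x":0.12, "z":-0.26, "finger_gap":0.085}, {"x":0.12, "z":-0.4, "finger_gap":0.085}, {"x":0.12, "z":-0.4, "finger_gap":0.085}]';python3 look.py .028 16 w17; python3 -c "
import cv2;im=cv2.imread('pics/w17.png');cv2.imwrite('pics/w17c.png',cv2.resize(im[130:400,120:640],(780,405)))"
```

```text
time: 26.95
ee_pos: [0.5358, -0.0572, 0.0463]
tcp_rot: [180.0, -0.1, 171.5]
wrist_force: [-10.2, 1.5, 27.9]
opening: 0.0568
grasp_force: 59.2
time: 27.12
ee_pos: [0.5343, -0.0569, 0.0467]
tcp_rot: [180.0, -0.2, 171.5]
wrist_force: [-0.9, -0.3, 7.7]
opening: 0.0565
grasp_force: 54.5
time: 27.45
ee_pos: [0.5336, -0.0568, 0.045]
tcp_rot: [180.0, -0.4, 171.5]
wrist_force: [0.3, -0.9, -0.8]
opening: 0.0854
grasp_force: 0.0
time: 27.78
ee_pos: [0.5064, -0.0527, 0.1524]
tcp_rot: [180.0, 0.2, 171.5]
wrist_force: [1.0, -0.4, 1.0]
opening: 0.0848
grasp_force: 0.0
tcp [ 0.5064 -0.0527  0.1524] [180.    0.2 171.5] open 0.085
z0.0280 [ 0.5869 -0.065 ] yaw -8.4 sp 0.0177 px [320. 279.] tool [-0.081  -0.0004  0.1247]
z0.0280 [ 0.5326 -0.0561] yaw -8.1 sp 0.0177 px [320. 226.] tool [-0.026   0.0004  0.1245]
z0.0280 [ 0.445  -0.0619] yaw -17.3 sp 0.0173 px [298. 129.] tool [ 0.0598 -0.0184  0.1242]
z0.0280 [0.4335 0.0576] yaw -28.3 sp 0.0175 px [443.  92.] tool [0.0889 0.0981 0.1242]
```

View pics/w17c.png

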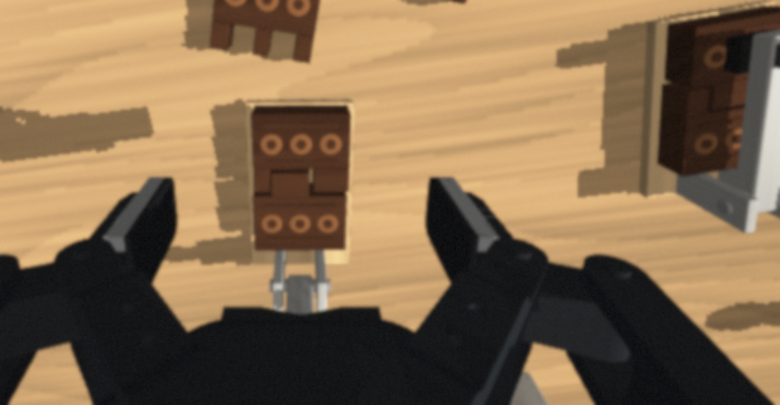

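The crop shows half_a closed up against its partner and square on bed a, with rings at crop (300,145) and (300,225). Clamp b is down on its half at right. I'll compute clamp a's angle from w9 (foot px about (85,279)) while moving above it.

Converted, -0.11 m / 0.25 = -0.44, -0.07 m / 0.25 = -0.28.

```bash
python3 drive.py '[{"z":-0.14, "finger_gap":0.06}, {"z":-0.26, "finger_gap":0.06}, {"x":-0.12, "z":-0.28, "finger_gap":0.06}, {"x":-0.28, "z":-0.28, "finger_gap":0.06}, {"x":-0.44, "z":-0.28, "finger_gap":0.06}]'; python3 drive.py '[{"x":-0.128, "finger_gap":0.06}, {"x":-0.128, "finger_gap":0.06}, {"x":-0.128, "finger_gap":0.06}]';python3 - <<'E'
from h import *
w=bot.camera_info('wrist');p,r=tool();E=np.array(w['extrinsics'])
def M(p,r):
    C=np.eye(4);C[:3,:3]=r.as_matrix();C[:3,3]=p;return C
X=np.linalg.inv(M(p,r))@E
w['extrinsics']=M([.5615,.0997,.1826],R.from_euler('xyz',[179.9,-.2,-178.4],degrees=True))@X
for home,y in (((.5317,-.0563),-8.5),):
  y=np.radians(y);d=np.array([np.cos(y),np.sin(y)]);hin=np.array(home)+.0895*d
  for th in (1.5,1.6,1.7,1.8):
    f=lambda a,n:[*(hin+(-np.cos(th)*a+np.sin(th)*n)*d),.044+np.sin(th)*a+np.cos(th)*n]
    print(th,proj(w,f(.0895,-.016)).round(),np.round(f(.092,.024),4))
print(delta([.6465,-.0734,.141]))
E
```

```text
time: 28.25
ee_pos: [0.6153, -0.0692, 0.2154]
tcp_rot: [180.0, -0.2, 171.5]
wrist_force: [0.3, 0.0, 0.7]
opening: 0.0599
grasp_force: 0.0
time: 28.5
ee_pos: [0.6463, -0.0739, 0.211]
tcp_rot: [180.0, -0.6, 171.5]
wrist_force: [0.2, -0.1, 0.2]
opening: 0.0602
grasp_force: 0.0
1.5 [[ 70. 276.]] [ 0.6375 -0.0721  0.1375]
1.6 [[ 69. 289.]] [ 0.6466 -0.0735  0.1353]
1.7 [[ 69. 302.]] [ 0.6555 -0.0748  0.1321]
1.8 [[ 70. 313.]] [ 0.664  -0.0761  0.1281]
[-0.00088638  0.00046129  0.07002609]
```

Converted, 0.07 m / 0.25 = 0.28, 0.06 m / 0.25 = 0.24.

```bash
python3 drive.py '[{"x":0.008, "z":0.12, "finger_gap":0.06}, {"x":0.008, "z":0.24, "finger_gap":0.06}, {"x":0.008, "z":0.28, "finger_gap":0.06}, {"x":0.008, "z":0.28, "finger_gap":0.06}]' 20; python3 drive.py '[{"finger_gap":0.005}, {"finger_gap":0.005}, {"finger_gap":0.005}, {"finger_gap":0.005}, {"finger_gap":0.005}]' 20;python3 drive.py '[{"x":0.076, "z":-0.008, "finger_gap":0.005}, {"x":0.152, "z":-0.012, "finger_gap":0.005}, {"x":0.224, "z":0.004, "finger_gap":0.005}, {"x":0.296, "z":0.036, "finger_gap":0.005}]' 20; python3 drive.py '[{"x":0.06, "z":0.042, "finger_gap":0.005}, {"x":0.112, "z":0.096, "finger_gap":0.005}, {"x":0.152, "z":0.164, "finger_gap":0.005}, {"x":0.168, "z":0.192, "finger_gap":0.005}, {"x":0.168, "z":0.192, "finger_gap":0.005}]'
```

```text
time: 28.83
ee_pos: [0.6409, -0.073, 0.1421]
tcp_rot: [180.0, -0.6, 171.5]
wrist_force: [0.3, -0.9, 0.6]
opening: 0.06
grasp_force: 0.0
time: 29.25
ee_pos: [0.6438, -0.074, 0.1469]
tcp_rot: [-180.0, -0.1, 171.4]
wrist_force: [-1.0, -3.7, 6.8]
opening: 0.015
grasp_force: 22.2
time: 29.58
ee_pos: [0.5705, -0.0631, 0.1375]
tcp_rot: [-180.0, -0.1, 171.4]
wrist_force: [6.3, -5.6, -5.0]
opening: 0.0154
grasp_force: 21.8
time: 30.0
ee_pos: [0.5272, -0.0566, 0.0878]
tcp_rot: [-179.9, -0.3, 171.4]
wrist_force: [-0.7, -5.8, -2.5]
opening: 0.0157
grasp_force: 23.4
```

Converted, -0.06 m / 0.25 = -0.24, -0.03 m / 0.25 = -0.12.

```bash
python3 drive.py '[{"finger_gap":0.06}, {"finger_gap":0.06}, {"z":-0.12, "finger_gap":0.06}, {"z":-0.24, "finger_gap":0.06}, {"x":0.12, "y":-0.04, "z":-0.24, "finger_gap":0.085}]'; python3 drive.py '[{"x":0.12, "y":-0.04, "rz":0.1111, "finger_gap":0.085}, {"x":0.196, "y":-0.04, "z":0.08, "rz":0.1956, "finger_gap":0.085}, {"x":0.196, "y":-0.04, "z":0.08, "rz":0.1956, "finger_gap":0.085}, {"x":0.196, "y":-0.04, "z":0.08, "rz":0.1956, "finger_gap":0.085}]';  python3 look.py .02 18 w18
```

```text
time: 30.42
ee_pos: [0.5028, -0.0613, 0.1549]
tcp_rot: [179.9, 0.3, 171.5]
wrist_force: [-0.1, -0.1, 1.5]
opening: 0.0707
grasp_force: 0.0
time: 30.75
ee_pos: [0.4466, -0.0639, 0.129]
tcp_rot: [-180.0, -0.3, 162.7]
wrist_force: [0.6, -0.1, 0.1]
opening: 0.0851
grasp_force: 0.0
tcp [ 0.4466 -0.0639  0.129 ] [-180.    -0.3  162.7] open 0.0848
z0.0200 [ 0.4455 -0.0626] yaw -17.4 sp 0.0178 px [321. 203.] tool [0.0009 0.001  0.109 ]
z0.0200 [0.4337 0.061 ] yaw -28.3 sp 0.0181 px [466. 145.] tool [0.0489 0.1154 0.1092]
```

Converted, 0.094 m / 0.25 = 0.376, 0.065 m / 0.25 = 0.26.

```bash
python3 drive.py '[{"x":0.004, "y":0.004, "z":0.12, "finger_gap":0.085}, {"x":0.004, "y":0.004, "z":0.26, "finger_gap":0.085}, {"x":0.004, "y":0.004, "z":0.376, "finger_gap":0.085}, {"x":0.004, "y":0.004, "z":0.376, "finger_gap":0.085}]' 50;  python3 drive.py '[{"finger_gap":0.05}, {"finger_gap":0.05}, {"finger_gap":0.05}, {"finger_gap":0.05}, {"finger_gap":0.05}]' 50; python3 drive.py '[{"finger_gap":0.05}, {"z":-0.16, "finger_gap":0.05}, {"z":-0.32, "finger_gap":0.05}, {"z":-0.48, "finger_gap":0.05}, {"z":-0.58, "finger_gap":0.05}]'; python3 look.py -.0185 20 w19
```

```text
time: 31.13
ee_pos: [0.4443, -0.0622, 0.0306]
tcp_rot: [-179.9, -0.7, 162.7]
wrist_force: [-0.1, 0.3, -0.9]
opening: 0.0851
grasp_force: 0.0
time: 31.55
ee_pos: [0.4478, -0.0629, 0.038]
tcp_rot: [180.0, -0.1, 162.7]
wrist_force: [-2.0, 0.1, 5.4]
opening: 0.0572
grasp_force: 52.2
time: 31.97
ee_pos: [0.4481, -0.0631, 0.1863]
tcp_rot: [180.0, 0.1, 162.7]
wrist_force: [0.3, 0.3, -0.1]
opening: 0.0572
grasp_force: 53.4
tcp [ 0.4481 -0.0631  0.1863] [1.800e+02 1.000e-01 1.627e+02] open 0.0571
z0.1678 [ 0.4464 -0.0618] yaw -17.4 sp 0.0182 px [321. 252.] tool [0.002  0.0007 0.0185]
```

Converted, -0.14 m / 0.25 = -0.56, -0.1294 m / 0.25 = -0.5176, -22.4 degrees / 45 = -0.4978.

```bash
python3 drive.py '[{"x":-0.104, "y":-0.112, "rz":-0.1111, "finger_gap":0.05}, {"x":-0.208, "y":-0.224, "rz":-0.2222, "finger_gap":0.05}, {"x":-0.312, "y":-0.336, "rz":-0.3333, "finger_gap":0.05}, {"x":-0.416, "y":-0.448, "rz":-0.4444, "finger_gap":0.05}, {"x":-0.5176, "y":-0.56, "rz":-0.4978, "finger_gap":0.05}]';python3 drive.py '[{"finger_gap":0.05}, {"finger_gap":0.05}, {"finger_gap":0.05}]'; python3 look.py .028 16 w20 -.0185
```

```text
time: 32.43
ee_pos: [0.5298, -0.2372, 0.1815]
tcp_rot: [180.0, -0.1, -174.6]
wrist_force: [1.5, 0.6, -1.2]
opening: 0.0573
grasp_force: 53.4
time: 32.68
ee_pos: [0.5287, -0.2351, 0.1804]
tcp_rot: [179.9, -0.2, -175.0]
wrist_force: [-0.1, 0.8, -0.8]
opening: 0.0569
grasp_force: 53.5
tcp [ 0.5287 -0.2351  0.1804] [ 179.9   -0.2 -175. ] open 0.0568
z0.0280 [ 0.5411 -0.3323] yaw 4.9 sp 0.0175 px [221. 195.] tool [-0.0045 -0.0981  0.1523]
z0.1619 [ 0.5269 -0.235 ] yaw 4.7 sp 0.0182 px [321. 252.] tool [0.0017 0.0002 0.0185]
```

The rows are not in the units I measure in: shifts go in shares of 0.25 m and turns go in shares of 45 degrees. I convert before sending: -0.098 m / 0.25 = -0.392, -0.075 m / 0.25 = -0.3.

```bash
python3 drive.py '[{"x":0.14, "y":-0.04, "finger_gap":0.05}, {"x":0.22, "y":-0.16, "finger_gap":0.05}, {"x":0.22, "y":-0.3, "finger_gap":0.05}, {"x":0.22, "y":-0.392, "z":0.08, "finger_gap":0.05}, {"x":0.22, "y":-0.392, "z":0.24, "finger_gap":0.05}]';python3 drive.py '[{"z":0.12, "finger_gap":0.05}, {"z":0.18, "finger_gap":0.05}, {"z":0.18, "finger_gap":0.05}, {"z":0.18, "finger_gap":0.05}]'; python3 look.py .028 20 w21 -.0185;python3 -c "
from h import *
print(delta([.4825,-.3374,.05]))"; 
```

```text
time: 33.15
ee_pos: [0.4841, -0.3414, 0.1248]
tcp_rot: [-179.6, 0.2, -175.0]
wrist_force: [1.5, 0.7, -1.1]
opening: 0.0572
grasp_force: 53.6
time: 33.48
ee_pos: [0.4819, -0.3364, 0.0752]
tcp_rot: [179.9, -0.3, -174.9]
wrist_force: [0.3, -0.1, -0.1]
opening: 0.057
grasp_force: 53.6
tcp [ 0.4819 -0.3364  0.0752] [ 179.9   -0.3 -174.9] open 0.0571
z0.0280 [ 0.5426 -0.3324] yaw 5.1 sp 0.018 px [318. 316.] tool [-0.0611 -0.0015  0.0469]
z0.0567 [ 0.5197 -0.3342] yaw 5.1 sp 0.0149 px [318. 316.] tool [-0.038  -0.0012  0.0183]
z0.0567 [ 0.48   -0.3363] yaw 4.7 sp 0.0183 px [321. 252.] tool [0.0017 0.0002 0.0185]
[-3.96279598e-05 -4.17179808e-04  2.64548659e-02]
```

Converted, 0.015 m / 0.25 = 0.06, -0.001 m / 0.25 = -0.004.

```bash
python3 drive.py '[{"y":-0.004, "z":0.04, "finger_gap":0.05}, {"y":-0.004, "z":0.06, "finger_gap":0.05}, {"y":-0.004, "z":0.06, "finger_gap":0.05}]';python3 look.py .028 20 w22 -.0185; python3 drive.py '[{"z":0.04, "finger_gap":0.05}, {"z":0.044, "finger_gap":0.05}, {"z":0.044, "finger_gap":0.05}]'; python3 drive.py '[{"x":-0.012, "z":0.004, "finger_gap":0.05}, {"x":-0.02, "z":0.004, "finger_gap":0.05}, {"x":-0.02, "z":0.004, "finger_gap":0.05}]'
```

```text
time: 33.78
ee_pos: [0.4818, -0.3382, 0.0589]
tcp_rot: [179.9, -0.3, -174.9]
wrist_force: [-0.6, -0.3, 0.2]
opening: 0.0571
grasp_force: 53.6
tcp [ 0.4818 -0.3382  0.0589] [ 179.9   -0.3 -174.9] open 0.0573
z0.0280 [ 0.4862 -0.3375] yaw 4.7 sp 0.0199 px [321. 252.] tool [-0.0047  0.0002  0.0309]
z0.0404 [ 0.4799 -0.3381] yaw 4.7 sp 0.0183 px [321. 252.] tool [0.0017 0.0002 0.0185]
time: 34.08
ee_pos: [0.4813, -0.3381, 0.0474]
tcp_rot: [179.8, -0.4, -174.9]
wrist_force: [-0.1, 0.3, -1.6]
opening: 0.0575
grasp_force: 53.6
time: 34.33
ee_pos: [0.4873, -0.338, 0.0475]
tcp_rot: [179.9, -0.3, -174.9]
wrist_force: [0.1, 0.4, -0.9]
opening: 0.0573
grasp_force: 53.6
```

Converted, -0.003 m / 0.25 = -0.012, -0.002 m / 0.25 = -0.008.

```bash
python3 drive.py '[{"x":-0.008, "z":0.004, "finger_gap":0.05}, {"x":-0.012, "z":0.008, "finger_gap":0.05}, {"x":-0.012, "z":0.008, "finger_gap":0.05}]'; python3 drive.py '[{"x":0.004, "z":0.012, "finger_gap":0.05}, {"x":0.004, "z":0.012, "finger_gap":0.05}, {"x":0.004, "z":0.012, "finger_gap":0.05}]'; python3 drive.py '[{"x":0.004, "z":-0.012, "finger_gap":0.05}, {"x":0.004, "z":-0.012, "finger_gap":0.05}]';python3 drive.py '[{"finger_gap":0.085}, {"finger_gap":0.085}, {"finger_gap":0.085}, {"finger_gap":0.085}]'; python3 drive.py '[{"x":0.04, "z":-0.12, "finger_gap":0.085}, {"x":0.12, "z":-0.26, "finger_gap":0.085}, {"x":0.12, "z":-0.4, "finger_gap":0.085}, {"x":0.12, "z":-0.4, "finger_gap":0.085}]';python3 look.py .028 16 w23
```

```text
time: 34.58
ee_pos: [0.4897, -0.3378, 0.0461]
tcp_rot: [179.9, -0.3, -174.9]
wrist_force: [-3.0, 0.4, 5.5]
opening: 0.0575
grasp_force: 54.7
time: 34.83
ee_pos: [0.4896, -0.3379, 0.0459]
tcp_rot: [180.0, -0.1, -174.9]
wrist_force: [-5.4, 6.4, 23.5]
opening: 0.0575
grasp_force: 57.6
time: 35.0
ee_pos: [0.4882, -0.3381, 0.0464]
tcp_rot: [180.0, -0.2, -174.9]
wrist_force: [0.6, -0.1, 0.2]
opening: 0.0571
grasp_force: 53.6
time: 35.33
ee_pos: [0.4876, -0.3378, 0.0449]
tcp_rot: [179.9, -0.3, -174.9]
wrist_force: [-0.8, -0.5, -0.4]
opening: 0.0852
grasp_force: 0.0
time: 35.67
ee_pos: [0.4597, -0.3423, 0.1529]
tcp_rot: [-179.7, 0.1, -175.0]
wrist_force: [1.1, -0.5, 0.2]
opening: 0.0847
grasp_force: 0.0
tcp [ 0.4597 -0.3423  0.1529] [-1.797e+02  1.000e-01 -1.750e+02] open 0.0851
z0.0280 [ 0.5422 -0.3325] yaw 5.1 sp 0.0178 px [323. 280.] tool [-0.0829  0.0031  0.125 ]
z0.0280 [ 0.4862 -0.3379] yaw 4.9 sp 0.0178 px [323. 226.] tool [-0.0266  0.0026  0.1249]
```

Converted, -0.11 m / 0.25 = -0.44, -0.065 m / 0.25 = -0.26.

```bash
python3 drive.py '[{"z":-0.14, "finger_gap":0.06}, {"z":-0.26, "finger_gap":0.06}, {"x":-0.12, "z":-0.28, "finger_gap":0.06}, {"x":-0.28, "z":-0.28, "finger_gap":0.06}, {"x":-0.44, "z":-0.28, "finger_gap":0.06}]'; python3 drive.py '[{"x":-0.132, "y":0.008, "finger_gap":0.06}, {"x":-0.132, "y":0.008, "finger_gap":0.06}, {"x":-0.132, "y":0.008, "finger_gap":0.06}]'; python3 -c "
from h import *
print(delta([.602,-.3272,.141]));cv2.imwrite('pics/w24.png',bot.camera('wrist')[150:])"
```

```text
time: 36.13
ee_pos: [0.5696, -0.3313, 0.2154]
tcp_rot: [180.0, -0.2, -175.0]
wrist_force: [0.6, -0.8, 0.5]
opening: 0.06
grasp_force: 0.0
time: 36.38
ee_pos: [0.6023, -0.3253, 0.2114]
tcp_rot: [179.8, -0.5, -174.8]
wrist_force: [-1.1, 0.8, -0.4]
opening: 0.0602
grasp_force: 0.0
[-9.53100265e-05 -2.12252002e-03  7.04013584e-02]
```

View pics/w24.png

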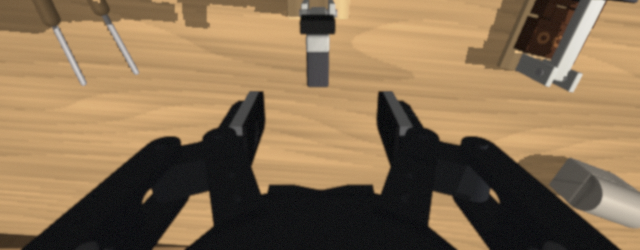

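The view shows clamp c upright, with the tab as a dark block at about (317,216) full-frame and the foot at (317,172). Clamp a is closed at top right. Checking that against the expected tab pixel.

```bash
python3 -c "
from h import *
w=bot.camera_info('wrist')
print(proj(w,[.602,-.3272,.136]),ray(w,[[317,218],[317,202],[317,236]],.143))"
```

```text
[[317.72115243 218.70249016]] [[ 0.59896381 -0.32793172  0.143     ]
 [ 0.58729677 -0.32893208  0.143     ]
 [ 0.6125633  -0.32676567  0.143     ]]
```

Matches (expected (318,219)). Pinch and swing.

Converted, 0.07 m / 0.25 = 0.28, 0.06 m / 0.25 = 0.24.

```bash
python3 drive.py '[{"x":0.004, "y":-0.006, "z":0.12, "finger_gap":0.06}, {"x":0.004, "y":-0.006, "z":0.24, "finger_gap":0.06}, {"x":0.004, "y":-0.006, "z":0.28, "finger_gap":0.06}, {"x":0.004, "y":-0.006, "z":0.28, "finger_gap":0.06}]' 20; python3 drive.py '[{"finger_gap":0.005}, {"finger_gap":0.005}, {"finger_gap":0.005}, {"finger_gap":0.005}, {"finger_gap":0.005}]' 20;python3 drive.py '[{"x":0.076, "z":-0.008, "finger_gap":0.005}, {"x":0.152, "z":-0.012, "finger_gap":0.005}, {"x":0.224, "z":0.004, "finger_gap":0.005}, {"x":0.296, "z":0.036, "finger_gap":0.005}]' 20; python3 drive.py '[{"x":0.06, "z":0.042, "finger_gap":0.005}, {"x":0.112, "z":0.096, "finger_gap":0.005}, {"x":0.152, "z":0.164, "finger_gap":0.005}, {"x":0.168, "z":0.192, "finger_gap":0.005}, {"x":0.168, "z":0.192, "finger_gap":0.005}]'
```

```text
time: 36.77
ee_pos: [0.5976, -0.3273, 0.142]
tcp_rot: [179.7, -0.5, -175.0]
wrist_force: [-1.1, 0.3, 0.2]
opening: 0.0598
grasp_force: 0.0
time: 37.18
ee_pos: [0.6005, -0.3275, 0.1469]
tcp_rot: [179.9, -0.1, -174.9]
wrist_force: [-0.2, 3.0, 6.8]
opening: 0.0149
grasp_force: 22.2
time: 37.52
ee_pos: [0.5269, -0.3341, 0.138]
tcp_rot: [180.0, -0.1, -174.9]
wrist_force: [5.5, 1.3, -1.5]
opening: 0.0152
grasp_force: 21.8
time: 37.93
ee_pos: [0.483, -0.338, 0.0879]
tcp_rot: [179.9, -0.4, -175.0]
wrist_force: [-3.5, 0.5, -0.7]
opening: 0.0153
grasp_force: 28.6
```

Converted, -0.1 m / 0.25 = -0.4, -0.065 m / 0.25 = -0.26.

```bash
python3 drive.py '[{"finger_gap":0.06}, {"finger_gap":0.06}, {"z":-0.12, "finger_gap":0.06}, {"z":-0.26, "finger_gap":0.085}, {"z":-0.4, "finger_gap":0.085}]'; python3 drive.py '[{"y":0.16, "finger_gap":0.085}, {"y":0.32, "finger_gap":0.085}, {"y":0.48, "finger_gap":0.085}, {"y":0.64, "finger_gap":0.085}, {"y":0.8, "finger_gap":0.085}]';python3 drive.py '[{"x":0.012, "y":0.16, "rz":0.1556, "finger_gap":0.085}, {"x":0.024, "y":0.32, "rz":0.3111, "finger_gap":0.085}, {"x":0.036, "y":0.48, "rz":0.4667, "finger_gap":0.085}, {"x":0.048, "y":0.64, "rz":0.6222, "finger_gap":0.085}, {"x":0.056, "y":0.8, "z":0.04, "rz":0.74, "finger_gap":0.085}]';python3 drive.py '[{"z":0.12, "finger_gap":0.085}, {"z":0.2, "finger_gap":0.085}, {"z":0.2, "finger_gap":0.085}]'; python3 look.py .02 18 w25
```

```text
time: 38.35
ee_pos: [0.4847, -0.3376, 0.1897]
tcp_rot: [179.9, -0.3, -174.9]
wrist_force: [0.4, -0.4, 0.8]
opening: 0.0753
grasp_force: 0.0
time: 38.77
ee_pos: [0.467, -0.137, 0.1896]
tcp_rot: [179.9, -0.2, -174.9]
wrist_force: [-0.2, 0.1, 0.4]
opening: 0.0848
grasp_force: 0.0
time: 39.18
ee_pos: [0.439, 0.0406, 0.1849]
tcp_rot: [180.0, -0.2, 153.8]
wrist_force: [0.5, 0.3, 0.8]
opening: 0.085
grasp_force: 0.0
time: 39.43
ee_pos: [0.4372, 0.0396, 0.1302]
tcp_rot: [-179.8, -0.5, 154.2]
wrist_force: [-0.3, 0.4, -1.3]
opening: 0.0849
grasp_force: 0.0
tcp [0.4372 0.0396 0.1302] [-179.8   -0.5  154.2] open 0.0851
z0.0200 [0.4337 0.0604] yaw -28.2 sp 0.0179 px [341. 191.] tool [0.0111 0.0176 0.1102]
```

Converted, 0.094 m / 0.25 = 0.376, 0.06 m / 0.25 = 0.24, 2.4 degrees / 45 = 0.0533.

```bash
python3 drive.py '[{"x":0.044, "y":0.07, "z":0.08, "rz":0.0533, "finger_gap":0.085}, {"x":0.044, "y":0.07, "z":0.24, "rz":0.0533, "finger_gap":0.085}, {"x":0.044, "y":0.07, "z":0.376, "rz":0.0533, "finger_gap":0.085}, {"x":0.044, "y":0.07, "z":0.376, "rz":0.0533, "finger_gap":0.085}]' 50;  python3 drive.py '[{"finger_gap":0.05}, {"finger_gap":0.05}, {"finger_gap":0.05}, {"finger_gap":0.05}, {"finger_gap":0.05}]' 50; python3 drive.py '[{"finger_gap":0.05}, {"z":-0.16, "finger_gap":0.05}, {"z":-0.32, "finger_gap":0.05}, {"z":-0.48, "finger_gap":0.05}]'
python3 - <<'E'
from h import *
w=bot.camera_info('top');im=bot.camera('top')
c=[(179,197),(237,200),(222,246),(174,243)]
print(ray(w,c,.032)[:,:2].round(3)); cv2.imwrite('pics/top2.png',cv2.resize(im[150:270,150:450],(800,320)))
E
```

```text
time: 39.82
ee_pos: [0.4335, 0.0589, 0.0352]
tcp_rot: [-179.7, -0.6, 151.6]
wrist_force: [-1.2, -0.1, -0.0]
opening: 0.0851
grasp_force: 0.0
time: 40.23
ee_pos: [0.4374, 0.0591, 0.042]
tcp_rot: [180.0, -0.1, 151.6]
wrist_force: [-1.3, -1.5, 8.5]
opening: 0.0498
grasp_force: 4.2
time: 40.57
ee_pos: [0.4362, 0.059, 0.1621]
tcp_rot: [-180.0, -0.2, 151.6]
wrist_force: [1.1, -0.3, -0.1]
opening: 0.0499
grasp_force: 0.0
[[0.546 0.45 ]
 [0.535 0.26 ]
 [0.385 0.308]
 [0.396 0.463]]
```

View pics/top2.png

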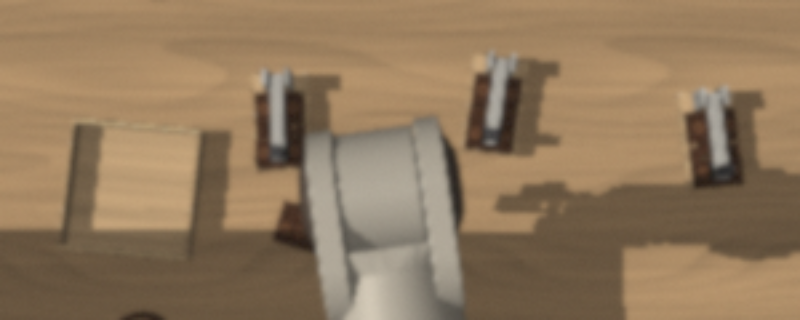

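All three clamps are down in the top view. The tray's corners are at full-frame px (178,196), (226,198), (221,246) and (173,241). The grip on half_d failed, since the fingers closed fully to 0.05, so I'll look again.

Converted, 0.03 m / 0.25 = 0.12.

```bash
python3 drive.py '[{"z":0.12, "finger_gap":0.085}, {"z":0.12, "finger_gap":0.085}, {"z":0.12, "finger_gap":0.085}, {"z":0.12, "finger_gap":0.085}]'; python3 look.py .02 18 w26; python3 look.py .02 16 w26; python3 -c "
from h import *
print(ray(bot.camera_info('top'),[(199.6,220.3),(178,196),(226,198),(221,246),(173,241)],.03))"
```

```text
time: 40.95
ee_pos: [0.4362, 0.0591, 0.1301]
tcp_rot: [-179.9, -0.3, 151.6]
wrist_force: [-0.9, -0.3, 0.1]
opening: 0.0852
grasp_force: 0.0
tcp [0.4362 0.0591 0.1301] [-179.9   -0.3  151.6] open 0.0846
z0.0200 [0.4337 0.0603] yaw -28.2 sp 0.0179 px [319. 201.] tool [ 0.0022 -0.      0.1101]
tcp [0.4364 0.0591 0.1301] [-179.9   -0.3  151.7] open 0.085
z0.0200 [0.4337 0.0603] yaw -28.5 sp 0.0179 px [319. 201.] tool [ 0.0023 -0.0002  0.1101]
[[0.46912714 0.38170909 0.03      ]
 [0.54930442 0.45351162 0.03      ]
 [0.54163332 0.29657717 0.03      ]
 [0.38514352 0.31113942 0.03      ]
 [0.40259024 0.4666656  0.03      ]]
```

Converted, 0.099 m / 0.25 = 0.396, 0.065 m / 0.25 = 0.26.

```bash
python3 drive.py '[{"x":0.008, "z":0.12, "finger_gap":0.085}, {"x":0.008, "z":0.26, "finger_gap":0.085}, {"x":0.008, "z":0.396, "finger_gap":0.085}, {"x":0.008, "z":0.396, "finger_gap":0.085}]' 60;  python3 drive.py '[{"finger_gap":0.05}, {"finger_gap":0.05}, {"finger_gap":0.05}, {"finger_gap":0.05}, {"finger_gap":0.05}]' 60; python3 drive.py '[{"finger_gap":0.05}, {"z":-0.16, "finger_gap":0.05}, {"z":-0.32, "finger_gap":0.05}, {"z":-0.48, "finger_gap":0.05}]'
```

```text
time: 41.38
ee_pos: [0.4305, 0.0598, 0.0249]
tcp_rot: [-179.6, -0.7, 151.7]
wrist_force: [-1.1, -0.5, -0.3]
opening: 0.0851
grasp_force: 0.0
time: 41.8
ee_pos: [0.4356, 0.0605, 0.033]
tcp_rot: [179.9, -0.1, 151.7]
wrist_force: [-0.9, 0.8, 7.9]
opening: 0.0578
grasp_force: 64.9
time: 42.13
ee_pos: [0.4344, 0.0601, 0.1531]
tcp_rot: [-180.0, -0.2, 151.7]
wrist_force: [1.4, 0.3, -0.5]
opening: 0.0581
grasp_force: 65.0
```

Converted, 0.176 m / 0.25 = 0.704, -0.03 m / 0.25 = -0.12.

```bash
python3 drive.py '[{"x":0.04, "y":0.12, "z":-0.12, "finger_gap":0.05}, {"x":0.08, "y":0.26, "z":-0.12, "finger_gap":0.05}, {"x":0.12, "y":0.4, "z":-0.12, "finger_gap":0.05}, {"x":0.16, "y":0.552, "z":-0.12, "finger_gap":0.05}, {"x":0.2, "y":0.704, "z":-0.12, "finger_gap":0.05}]'; python3 drive.py '[{"x":0.04, "y":0.14, "rz":-0.1333, "finger_gap":0.05}, {"x":0.08, "y":0.28, "rz":-0.2667, "finger_gap":0.05}, {"x":0.12, "y":0.42, "rz":-0.4, "finger_gap":0.05}, {"x":0.16, "y":0.56, "rz":-0.5556, "finger_gap":0.05}, {"x":0.16, "y":0.56, "z":0.08, "rz":-0.5556, "finger_gap":0.05}]'; python3 drive.py '[{"z":0.12, "finger_gap":0.05}, {"z":0.24, "finger_gap":0.05}, {"z":0.24, "finger_gap":0.05}, {"z":0.24, "finger_gap":0.05}]';python3 -c "
from h import *
print(delta([.505,.381,.05]),bot.get_obs()['q'].round(1))"
```

```text
time: 42.55
ee_pos: [0.4749, 0.2408, 0.1824]
tcp_rot: [179.9, -0.2, 151.6]
wrist_force: [1.8, -0.3, -0.7]
opening: 0.0584
grasp_force: 65.0
time: 42.97
ee_pos: [0.5076, 0.3877, 0.1642]
tcp_rot: [179.6, 0.0, 177.3]
wrist_force: [1.6, 0.2, -0.6]
opening: 0.0577
grasp_force: 65.0
time: 43.3
ee_pos: [0.5047, 0.3807, 0.1003]
tcp_rot: [-180.0, -0.4, 176.7]
wrist_force: [0.7, -0.5, -0.2]
opening: 0.0581
grasp_force: 64.9
[-0.00066881  0.00028781  0.05031488] [36.9 16.2  5.8 79.8  0.2 40.3]
```

Converted, 0.056 m / 0.25 = 0.224, 0.055 m / 0.25 = 0.22.

```bash
python3 drive.py '[{"z":0.12, "finger_gap":0.05}, {"z":0.22, "finger_gap":0.05}, {"z":0.224, "finger_gap":0.05}]';python3 drive.py '[{"finger_gap":0.085}, {"finger_gap":0.085}, {"finger_gap":0.085}, {"finger_gap":0.085}]'; python3 drive.py '[{"z":-0.16, "finger_gap":0.085}, {"z":-0.32, "finger_gap":0.085}, {"z":-0.4, "finger_gap":0.085}, {"x":0.08, "y":-0.14, "z":-0.4, "rz":0.0667, "finger_gap":0.085}, {"x":0.16, "y":-0.28, "z":-0.4, "rz":0.1333, "finger_gap":0.085}]';python3 drive.py '[{"x":0.048, "y":-0.14, "rz":0.0889, "finger_gap":0.085}, {"x":0.08, "y":-0.28, "rz":0.1778, "finger_gap":0.085}, {"x":0.1, "y":-0.42, "rz":0.2111, "finger_gap":0.085}, {"x":0.08, "y":-0.56, "rz":0.2111, "finger_gap":0.085}, {"x":0.08, "y":-0.56, "z":0.04, "rz":0.2111, "finger_gap":0.085}]'; python3 look.py .02 18 w27
```

```text
time: 43.55
ee_pos: [0.5042, 0.3804, 0.0427]
tcp_rot: [-180.0, -0.4, 176.6]
wrist_force: [-1.5, -0.7, -1.3]
opening: 0.058
grasp_force: 64.9
time: 43.88
ee_pos: [0.5057, 0.3817, 0.0465]
tcp_rot: [179.8, -0.2, 176.7]
wrist_force: [0.3, -0.8, 0.0]
opening: 0.0849
grasp_force: 0.0
time: 44.3
ee_pos: [0.4624, 0.3144, 0.1464]
tcp_rot: [179.8, -0.1, 170.6]
wrist_force: [-1.1, -1.3, 0.6]
opening: 0.0851
grasp_force: 0.0
time: 44.72
ee_pos: [0.419, 0.1749, 0.1374]
tcp_rot: [179.9, -0.1, 161.0]
wrist_force: [0.5, 1.4, -0.3]
opening: 0.0851
grasp_force: 0.0
tcp [0.419  0.1749 0.1374] [ 1.799e+02 -1.000e-01  1.610e+02] open 0.0851
z0.0200 [0.5079 0.3863] yaw -2.9 sp 0.0187 px [579. 217.] tool [-0.0154  0.2287  0.1177]
z0.0200 [0.4148 0.1799] yaw -19.8 sp 0.0177 px [323. 195.] tool [0.0054 0.0033 0.1174]
```

Converted, 0.106 m / 0.25 = 0.424, 0.07 m / 0.25 = 0.28, 0.8 degrees / 45 = 0.0178.

```bash
python3 drive.py '[{"x":0.022, "y":0.014, "z":0.12, "rz":0.0178, "finger_gap":0.085}, {"x":0.022, "y":0.014, "z":0.28, "rz":0.0178, "finger_gap":0.085}, {"x":0.022, "y":0.014, "z":0.424, "rz":0.0178, "finger_gap":0.085}, {"x":0.022, "y":0.014, "z":0.424, "rz":0.0178, "finger_gap":0.085}]' 60;  python3 drive.py '[{"finger_gap":0.05}, {"finger_gap":0.05}, {"finger_gap":0.05}, {"finger_gap":0.05}, {"finger_gap":0.05}]' 60; python3 drive.py '[{"finger_gap":0.05}, {"z":-0.16, "finger_gap":0.05}, {"z":-0.32, "finger_gap":0.05}, {"z":-0.48, "finger_gap":0.05}, {"z":-0.56, "finger_gap":0.05}]'
```

```text
time: 45.1
ee_pos: [0.4108, 0.183, 0.0227]
tcp_rot: [-179.6, -0.7, 160.4]
wrist_force: [-1.3, -0.8, -0.6]
opening: 0.0847
grasp_force: 0.0
time: 45.52
ee_pos: [0.4159, 0.1847, 0.0314]
tcp_rot: [179.8, -0.1, 160.4]
wrist_force: [-0.0, 0.3, 8.2]
opening: 0.0584
grasp_force: 65.0
time: 45.93
ee_pos: [0.4163, 0.1843, 0.1751]
tcp_rot: [179.7, 0.0, 160.4]
wrist_force: [0.4, 0.7, -0.3]
opening: 0.0582
grasp_force: 65.0
```

Converted, 0.191 m / 0.25 = 0.764, 0.153 m / 0.25 = 0.612, -16.5 degrees / 45 = -0.3667.

```bash
python3 drive.py '[{"x":0.04, "y":0.152, "rz":-0.0889, "finger_gap":0.05}, {"x":0.08, "y":0.308, "rz":-0.1778, "finger_gap":0.05}, {"x":0.12, "y":0.46, "rz":-0.2667, "finger_gap":0.05}, {"x":0.168, "y":0.612, "rz":-0.3556, "finger_gap":0.05}, {"x":0.2, "y":0.764, "rz":-0.3667, "finger_gap":0.05}]'; python3 drive.py '[{"z":0.12, "finger_gap":0.05}, {"z":0.24, "finger_gap":0.05}, {"z":0.28, "finger_gap":0.05}, {"z":0.28, "finger_gap":0.05}]';python3 -c "
from h import *
print(delta([.432,.382,.045]),bot.get_obs()['opening'])"
```

```text
time: 46.35
ee_pos: [0.4319, 0.3828, 0.1707]
tcp_rot: [179.8, -0.2, 177.1]
wrist_force: [0.6, -0.2, 0.3]
opening: 0.0581
grasp_force: 65.0
time: 46.68
ee_pos: [0.4307, 0.3797, 0.0968]
tcp_rot: [-179.9, -0.5, 176.9]
wrist_force: [0.2, 1.1, -0.6]
opening: 0.0584
grasp_force: 65.0
[-0.00161278  0.00245767  0.05177554] 0.05838892897765938
```

Release in the tray, then move back over the holders for a final check.

Converted, 0.053 m / 0.25 = 0.212, 0.03 m / 0.25 = 0.12.

```bash
python3 drive.py '[{"x":-0.006, "y":0.01, "z":0.12, "finger_gap":0.05}, {"x":-0.006, "y":0.01, "z":0.212, "finger_gap":0.05}, {"x":-0.006, "y":0.01, "z":0.212, "finger_gap":0.05}]';python3 drive.py '[{"finger_gap":0.085}, {"finger_gap":0.085}, {"finger_gap":0.085}, {"finger_gap":0.085}]'; python3 drive.py '[{"z":-0.16, "finger_gap":0.085}, {"z":-0.32, "finger_gap":0.085}, {"z":-0.48, "finger_gap":0.085}, {"x":0.12, "y":-0.08, "z":-0.64, "finger_gap":0.085}, {"x":0.24, "y":-0.16, "z":-0.8, "finger_gap":0.085}]';python3 drive.py '[{"x":0.12, "y":-0.12, "z":-0.08, "finger_gap":0.085}, {"x":0.24, "y":-0.24, "z":-0.08, "finger_gap":0.085}, {"x":0.32, "y":-0.4, "z":-0.12, "finger_gap":0.085}, {"x":0.32, "y":-0.56, "z":-0.12, "finger_gap":0.085}, {"x":0.32, "y":-0.72, "z":-0.12, "finger_gap":0.085}]'; python3 drive.py '[{"y":-0.16, "finger_gap":0.085}, {"y":-0.32, "finger_gap":0.085}, {"y":-0.4, "finger_gap":0.085}, {"y":-0.4, "finger_gap":0.085}]'; python3 look.py .028 9 w28
```

```text
time: 46.93
ee_pos: [0.4322, 0.3817, 0.0437]
tcp_rot: [-179.9, -0.4, 176.8]
wrist_force: [-0.3, -0.4, -2.0]
opening: 0.0583
grasp_force: 65.0
time: 47.27
ee_pos: [0.4338, 0.3834, 0.0476]
tcp_rot: [179.8, -0.2, 176.8]
wrist_force: [1.2, 0.0, -0.5]
opening: 0.085
grasp_force: 0.0
time: 47.68
ee_pos: [0.3858, 0.3541, 0.2301]
tcp_rot: [179.9, -0.2, 176.8]
wrist_force: [-0.6, 0.6, 0.5]
opening: 0.085
grasp_force: 0.0
time: 48.1
ee_pos: [0.2951, 0.1828, 0.2595]
tcp_rot: [179.8, -0.1, 177.0]
wrist_force: [0.9, -0.7, 0.8]
opening: 0.0847
grasp_force: 0.0
time: 48.43
ee_pos: [0.2906, 0.0812, 0.2592]
tcp_rot: [179.9, -0.1, 176.6]
wrist_force: [0.7, -0.8, 0.7]
opening: 0.0851
grasp_force: 0.0
tcp [0.2906 0.0812 0.2592] [ 1.799e+02 -1.000e-01  1.766e+02] open 0.0845
```

View pics/w28.png

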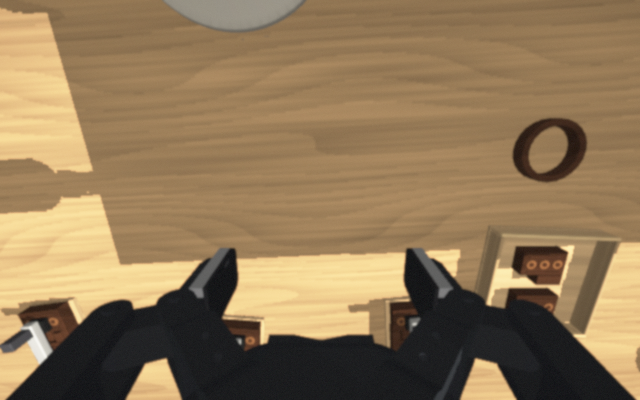

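The view shows d and e both in the tray, at (540,263) and (532,300), and the bangle is undisturbed. Last look: the holders from the top and side.

```bash
python3 drive.py '[{"x":0.12, "finger_gap":0.085}, {"x":0.12, "finger_gap":0.085}]'; python3 - <<'E'
from h import *
a=cv2.resize(bot.camera('top')[150:260,160:450],(800,300),interpolation=2)
b=cv2.resize(bot.camera('side')[130:280,190:440],(500,300),interpolation=2)
cv2.imwrite('pics/f.png',np.vstack([a,np.hstack([b,np.zeros((300,300,3),np.uint8)])]))
E
```

```text
time: 48.65
ee_pos: [0.2588, 0.0858, 0.2589]
tcp_rot: [179.9, -0.3, 176.8]
wrist_force: [0.1, -0.6, 0.5]
opening: 0.0847
grasp_force: 0.0
```

View pics/f.png

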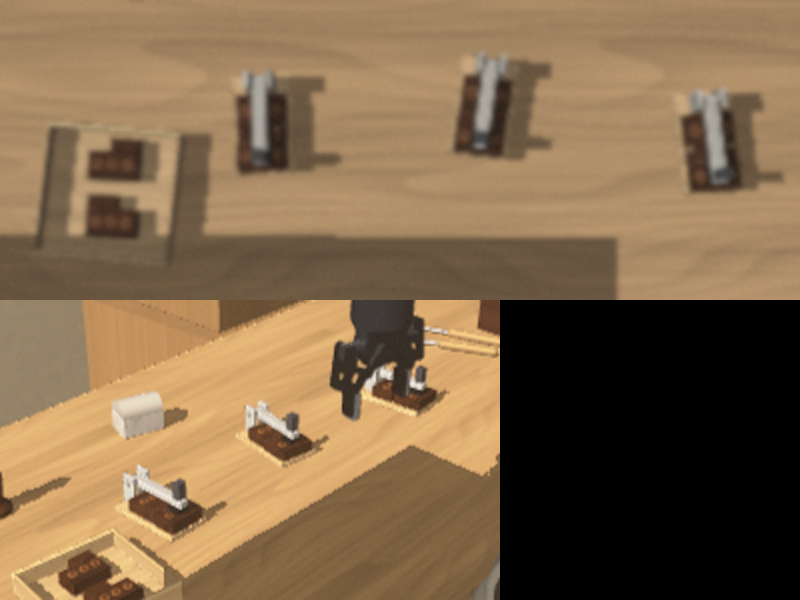

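The picture shows all three plaques whole with their clamps level on them, and both odd halves in the tray. Handing in.

```bash
python3 -c "
from workcell import bot
print(bot.job_done())"
```

```text
the job is handed in; nothing more can be done
None
```

I handed the job in at about 49 s: halves a, b and c are seated in their holders and clamped, and the odd halves d and e are in the tray; the last pictures show this, but `job_done()` gave no verdict.

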